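# Load the laser scanner's carriage, slide it home and switch on with the key

### The arm

A 6-joint arm with a two-finger parallel gripper is mounted at the origin on a cart in front of the work surface, level with it; the furniture and walls round the work are solid. World frame = base frame: x ahead of the robot, y to its left, z up, the work surface at z = 0. Lengths are in m, angles in rad, forces in N, time in s.
With the tool pointing down it reaches from about 0.375 to 0.75 m from the base axis. Payload 9 kg.
Tool frame: the origin (TCP) lies on the centre line of the jaws, within the pads' length; the fingertips stand 8 mm ahead of it and the grasp point (between the pads) lies 11 mm behind it (nose_length is the z of the fingertips in the tool frame, in m); z points along the fingers, y is the line along which they close (so a half turn about z gives the same grasp; the last joint's range is limited). The gripper opens to 85 mm and grips with 20 to 120 N. Pads are 22 mm wide; open, the fingers measure 114 mm over their backs; the gripper's body (76 mm by 85 mm) begins 54 mm behind the grasp point. The pads swing forward as they close: fully open they stand 13 mm farther back than shut.
Start: joints at [0.937, 0.104, 0.097, 1.564, 0, 1.353], TCP at [0.242, 0.549, 0.239] pointing down, gripper open.
Joint ranges: [-2.99, 2.99], [-0.84, 1.86], [-1.1, 1.16], [-1.84, 2.11], [-1.51, 1.56], [-3.14, 3.14]. Speed limits (rad/s): [2.22, 2.22, 2.57, 3.14, 3.14, 3.14].

### API

Orientations are given as a unit quaternion [w, x, y, z].
In Python, from station import * gives the robot as it stands.
- The arm moves only by the tool move_arm, never from a script. Its argument "steps" is a list of rows, each an object of numbers: "wx", "wy", "wz": the turn, a rotation vector about the world's x, y, z in degrees; "tx", "ty", "tz": the shift along the world's x, y, z in mm; "grip": the finger opening in mm, from 0 to 85.4. A call has 1 to 10 rows; each row is the pose to reach, as a shift and turn from the pose commanded when the call began; what a row does not reach only later rows make up. A row lasts 1/8 s, in which the tool goes at most 62.5 mm and 10.7 degrees, less where a joint would pass 70% of its speed; a pose out of reach is approached as far as the arm can. A call with a gripper value outside its range is refused whole. The fingers move at their own pace and stop on an object; "force" is the grip in N (left out, the last holds). Time passes only in rows, so rows that repeat a pose let the fingers close. It gives the time, the measured TCP pose, the force, the opening and the grip force at its end, in the units of the state.
- get_state(): the state, without advancing time (a new reading comes with each control period).
- snapshot(name): name is "scene" or "top"; returns the picture (400x640x3 uint8, red, green, blue); there is no depth.
- calibration(name): a dict with "fx", "fy", "cx", "cy" (pixels), "position" and "rotation" of the camera in the world. Camera axes: x right, y down, z forward; pixel columns grow to the right and rows downward; lengths in m; the calibration is good to about 2 mm. A picture is of the moment at which its call begins. calibration takes no time and is no camera call.
- close_job(): hands the job in; it is judged then, once.
The state is a dict: "time": time; "q": joint angles; "dq": joint speeds; "effort": joint torques, N m; "position": TCP position; "tcp_rot": TCP orientation; "contact_force": force on the tool from outside, world axes, zero at the start; "wrist_torque": the same for the moment, N m; "gripper_width": opening from 0.0 (shut) to 1.0 (fully open); "finger_force": force on a finger pad.
Only numpy, scipy, OpenCV 4.12 (cv2) and the standard library are available. Lean on these libraries where they do the work, as an engineer would, in place of code of your own. Each camera call takes 0.05 s, during which the arm holds its last target. There are 200 camera calls.

### The job

Get the laser scanner ready: push the blue carriage back to its loading stop at the right-hand end of its slide, put every one of the green screw carton, tape measure, wood block and bolt that is waiting on and round the paper drawings just right of it onto the tray floor inside the rim, then push the loaded carriage all the way home against its end stop on the left. The carriage cocks and jams if it is pushed off-centre, so push it along its centre line, at the yellow pad on either end. Only when it is home, take the red-handled key from its orange stand, put it fully into the key switch, turn it clockwise to its stop (the green mark) and leave it there; leave the battery pack, the yellow screwdriver and the roll of black tape where they are.

Things in the scene. Friction and masses are not known exactly. Their poses are not given: they have to be found in the camera images.
- carton_mid (a point): centre of the green carton of screws, 56 (x) x 85 (y) x 58 (z) mm, 0.34 kg; upright: own z up; grasp across own x. May be absent
- tape_measure_mid (a point): centre of the yellow and black tape measure standing on its base, 44 (x, about 40 between its flat sides) x 83 (y) x 66 (z) mm, 0.29 kg; grasp across own x. May be absent
- wood_block_mid (a point): centre of the wood block, 38 (x) x 85 (y) x 36 (z) mm, 0.13 kg; grasp across own x. May be absent
- bolt_mid (a point): centre of the lying steel bolt, 17 (x) x 48 (y, its length) x 19 (z) mm, 0.04 kg; grasp across own x. May be absent
- tray_mid (a point): middle of the blue tray's floor (upper surface, 42 mm above the bench). Inside 190 (x) x 186 (y) mm, flat; rim 12 mm above the floor, wall at the -y end 36 mm. Own y points along the travel, towards home; z up. It swivels up to 3.5 degrees in its play. Four things fit two by two, long sides along y, centres 47 mm in x and 45 mm in y from the middle; 0.8 kg empty
- push_pad (a point): foremost point of the round yellow nose at the tray's -y end, on the centre line, 112 mm behind tray_mid: upright, radius 18 mm, from 51 to 81 mm above the bench, slippery; push along the base's +y, 66 to 80 mm above the bench. Takes 2 to 8 N on the centre line; pushed some 30 mm or more off-centre the carriage cocks and jams; pushed back a little or at the nose it runs again
- back_pad (a point): the same nose at the tray's +y end, 112 mm ahead of tray_mid: push along the base's -y to bring the carriage back to the loading end. Keep the fingertips above the stops (46 mm)
- slide_base: aluminium base of the slide, fixed, 190 (x) x 430 (y) x 12 mm, T-shaped centre rail that holds the carriage down, two runners, a grey stop 46 mm high at each end; origin at the centre of its underside; own y along the travel towards home. tray_mid is at y = -0.0945 in this frame against the loading stop and +0.0855 against the home stop; it starts at -0.025 to 0.015 and stays where it is left
- key_grip (a point): centre of the key's red handle, an upright plate 44 (x) x 10 (y) x 36 (z) mm; grasp across own y. The key stands blade down in its stand; own z up. Blade 22 (x) x 8 (y) mm in section, rounded tip, 18 mm long, then a 32x18x4 mm shoulder; tip 40 mm below this point; 0.06 kg. Either way round fits
- key_tip (a point): tip of the key's blade, on its axis, 40 mm below key_grip; axes as key_grip
- key_stand: orange block 60 (x) x 50 (y) x 24 (z) mm, fixed, slot 26 (x) x 12 (y) mm and 20 mm deep that holds the key by its blade; lift the key 20 mm to clear it; origin at the centre of its underside
- slot (a point): middle of the key slot's mouth on top of the brass switch cylinder, 54 mm above the bench. The slot is 25 (x) x 11 (y) mm, 20 mm deep; own x runs along the slot and turns with the cylinder; own z up. Fully in, the key's shoulder rests on the cylinder and key_tip is 18 mm below this point
- switch (a joint): turn of the switch cylinder in rad, clockwise from above positive: starts at 0 to 0.3 (off), stop at 1.2 (on); light friction (0.05 N m), stays where it is left; the key has about 0.15 rad of play in the slot. Own frame's x at angle 0 is that of key_box
- key_box: grey switch housing at the left, fixed, 100x100 mm, 30 mm high, the brass cylinder 24 mm high on top of it inside a dark ring 68 mm across and 16 mm high; origin at the centre of its underside
- battery: black and red tool battery pack 68x112x55 mm, behind the carriage; loose, to be left alone; origin at the centre of its underside
- driver_yellow: screwdriver with a yellow handle, 207 mm, lying behind the carriage; loose, to be left alone; origin at the centre of its underside
- roll: roll of black electrical tape, 66 mm across, 19 mm high, lying behind the slide, before the scanner; loose, to be left alone; origin at the centre of its underside

How it is judged:
On the way, in this order (a step that is already met when the one before it is completed fails the run):
1. the carriage is back at the loading end (within 7 mm of the stop) (y of tray_mid in the frame of slide_base below -0.087 m), for 0.2 s.
2. all the things that are there lie inside the tray, the carriage still at the loading end (within 5 cm) (x of carton_mid in the frame of tray_mid between -0.088 and 0.088 m and y of carton_mid in the frame of tray_mid between -0.088 and 0.088 m and z of carton_mid in the frame of tray_mid between 0 and 0.043 m and x of tape_measure_mid in the frame of tray_mid between -0.088 and 0.088 m and y of tape_measure_mid in the frame of tray_mid between -0.088 and 0.088 m and z of tape_measure_mid in the frame of tray_mid between 0 and 0.047 m and x of wood_block_mid in the frame of tray_mid between -0.088 and 0.088 m and y of wood_block_mid in the frame of tray_mid between -0.088 and 0.088 m and z of wood_block_mid in the frame of tray_mid between 0 and 0.032 m and x of bolt_mid in the frame of tray_mid between -0.088 and 0.088 m and y of bolt_mid in the frame of tray_mid between -0.088 and 0.088 m and z of bolt_mid in the frame of tray_mid between 0 and 0.0235 m and y of tray_mid in the frame of slide_base below -0.05 m), for 0.2 s.
3. the carriage is home (y of tray_mid in the frame of slide_base above 0.078 m), for 0.2 s.
4. the key is in the switch's slot (at least 6 mm deep) (horizontal distance between key_tip and slot below 0.005 m and z of key_tip in the frame of slot below -0.006 m and angle between key_tip's own z axis and vertical below 0.15 rad), for 0.2 s.
5. the switch is turned to its stop, the carriage home (value of joint switch above 1.05 rad and y of tray_mid in the frame of slide_base above 0.078 m), for 0.2 s.
At the end, for the whole second after the job is handed in: Every thing present rests flat in the tray (centre at least 7 mm inside the rim, at most 14 mm high of its flat height); the carriage is within 7 mm of its home stop; the key is upright, at least 13 mm deep in the slot; the switch is past 1.05 rad of 1.2; all released, at rest (all of step 5 and x of carton_mid in the frame of tray_mid between -0.088 and 0.088 m and y of carton_mid in the frame of tray_mid between -0.088 and 0.088 m and z of carton_mid in the frame of tray_mid between 0 and 0.043 m and x of tape_measure_mid in the frame of tray_mid between -0.088 and 0.088 m and y of tape_measure_mid in the frame of tray_mid between -0.088 and 0.088 m and z of tape_measure_mid in the frame of tray_mid between 0 and 0.047 m and x of wood_block_mid in the frame of tray_mid between -0.088 and 0.088 m and y of wood_block_mid in the frame of tray_mid between -0.088 and 0.088 m and z of wood_block_mid in the frame of tray_mid between 0 and 0.032 m and x of bolt_mid in the frame of tray_mid between -0.088 and 0.088 m and y of bolt_mid in the frame of tray_mid between -0.088 and 0.088 m and z of bolt_mid in the frame of tray_mid between 0 and 0.0235 m and horizontal distance between key_tip and slot below 0.005 m and z of key_tip in the frame of slot below -0.013 m and angle between key_tip's own z axis and vertical below 0.15 rad and linear speed of each of carton, tape_measure, wood_block, bolt below 0.02 m/s); the robot touches nothing.
It fails at once if the switch is turned on while the carriage is not home (value of joint switch above 0.6 rad and y of tray_mid in the frame of slide_base below 0.07 m).
It fails at once if the battery pack, the yellow screwdriver or the tape roll is moved by more than 5 cm (distance of any of battery, driver_yellow, roll from where it was at the start of the episode above 0.05 m).
Of carton, tape_measure, wood_block, bolt only 3 to 4 are there at a start; the rules pass over those that are not, and their reading is None.
At some moment in a run one of wood_block, bolt may be knocked a few centimetres aside while the robot is not near it.
It also fails if it takes over 200 s, if anything falls off the work surface, if the arm or the gripper's body presses on something with over 40 N, if the wrist force passes 120 N, or if a joint passes its speed limit or range.

## Working session

There is one attempt and no reset: what is moved stays moved. The work goes in short steps, Python scripts to look and compute and a tool call to move; the robot and the scene stay as the last step left them, time stands still between calls to the robot, and variables do not carry over. Pictures are saved under pics/ and viewed, at most 14 in all, crops included, and the job is handed in when it is done.

Besides the shell and the picture viewer there is one more tool, called after "Call:" as name(argument=value, ...) on one line, values as JSON. move_arm: Moves the arm, as the interface text tells. Its arguments: {"type":"object","properties":{"steps":{"type":"array"},"force":{"type":"number"}},"required":["steps"]}

```bash
mkdir -p pics; python3 - <<'E'
from station import *
import cv2
for n in ("scene","top"):
    im=snapshot(n); cv2.imwrite(f"pics/{n}0.png",im[:,:,::-1]); c=calibration(n); print(n,c)
s=get_state(); print(s)
E
```

```text
scene {'fx': 376.64712759390073, 'fy': 376.64712759390073, 'cx': 320.0413875623387, 'cy': 201.52660684174617, 'position': array([-0.18648097, -0.67558758,  0.63133029]), 'rotation': array([-0.47218162,  0.77148158, -0.36948954,  0.2129276 ])}
top {'fx': 476.8309794120043, 'fy': 476.8309794120043, 'cx': 322.9129071329786, 'cy': 194.61590564574277, 'position': array([0.38115924, 0.01294839, 1.54544605]), 'rotation': array([-0.04197651,  0.71448692, -0.69629112,  0.0540841 ])}
{'time': 0.1, 'q': array([9.37282848e-01, 1.04666825e-01, 9.65637025e-02, 1.56389638e+00,
       2.16993300e-05, 1.35306887e+00]), 'dq': array([-1.40508316e-03, -1.56527639e-03,  2.79473236e-03,  8.60912272e-04,
        6.22371385e-05,  9.59364777e-04]), 'effort': array([ 4.84879522e-03, -5.58207285e+01,  5.04722679e+01,  1.28172169e-02,
       -3.22949409e-04,  2.92635923e-05]), 'position': array([0.24217529, 0.54864716, 0.2385933 ]), 'tcp_rot': array([-2.58269810e-04,  2.06398708e-01,  9.78467788e-01, -5.43438223e-04]), 'contact_force': array([-0.75176598,  0.37797302, -0.41960316]), 'wrist_torque': array([0.03391774, 0.04854813, 0.01192891]), 'finger_force': 0.0, 'gripper_width': 1.002591982661091}
```

View pics/top0.png

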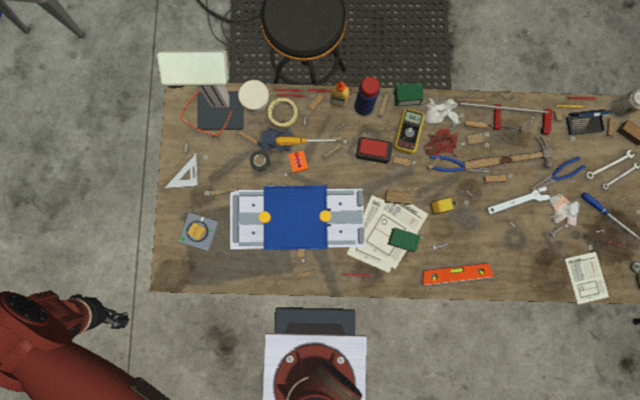

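View pics/scene0.png

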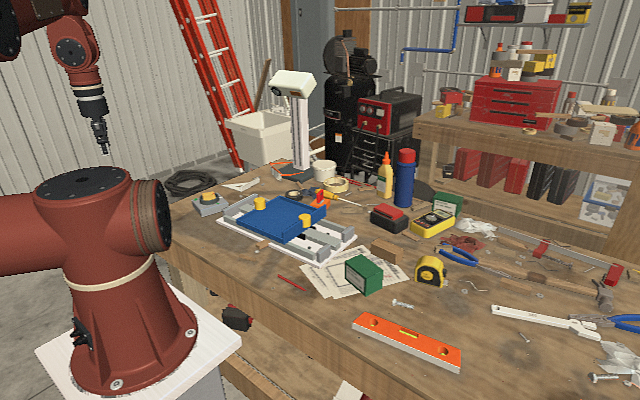

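```bash
cat > h.py <<'E'
from station import *
import cv2,numpy as np
from scipy.spatial.transform import Rotation as R
def rot(n):
    q=calibration(n)["rotation"]; return R.from_quat([q[1],q[2],q[3],q[0]]).as_matrix()
def px2w(n,u,v,z):
    c=calibration(n); d=rot(n)@np.array([(u-c["cx"])/c["fx"],(v-c["cy"])/c["fy"],1]); p=c["position"]
    return p+d*(z-p[2])/d[2]
def w2px(n,P):
    c=calibration(n); k=rot(n).T@(np.array(P)-c["position"]); return k[0]/k[2]*c["fx"]+c["cx"],k[1]/k[2]*c["fy"]+c["cy"]
def crop(n,f,u0,v0,w,h,s,im=None):
    im=snapshot(n) if im is None else im
    o=cv2.resize(im[v0:v0+h,u0:u0+w,::-1],None,fx=s,fy=s,interpolation=cv2.INTER_CUBIC)
    for k in range(0,w,20): cv2.putText(o,str(u0+k),(int(k*s),9),0,.33,(255,255,255),1); cv2.line(o,(int(k*s),10),(int(k*s),15),(255,255,255),1)
    for k in range(20,h,20): cv2.putText(o,str(v0+k),(0,int(k*s)+4),0,.33,(255,255,255),1)
    cv2.imwrite(f"pics/{f}.png",o)
    return im
def st():
    s=get_state(); q=s["tcp_rot"]; M=R.from_quat([q[1],q[2],q[3],q[0]]).as_matrix()
    print("t",round(s["time"],2),"pos",s["position"].round(4),"F",s["contact_force"].round(1),"ff",round(s["finger_force"],1),"w",round(s["gripper_width"]*85.4,1),"yaw of tool y deg",round(float(np.degrees(np.arctan2(M[1,1],M[0,1]))),1),"tilt",np.degrees(np.arccos(-M[2,2])).round(1),"q6",s["q"][5].round(2),s["q"][0].round(2))
E
python3 - <<'E'
from h import *
im=cv2.imread("pics/top0.png")[:,:,::-1]
crop("top","c1",170,140,200,120,4,im); crop("top","c2",340,170,120,100,6,im); st()
E
```

```text
t 0.1 pos [0.2422 0.5486 0.2386] F [-0.8  0.4 -0.4] ff 0.0 w 85.6 yaw of tool y deg 66.2 tilt 0.1 q6 1.35 0.94
```

View pics/c1.png

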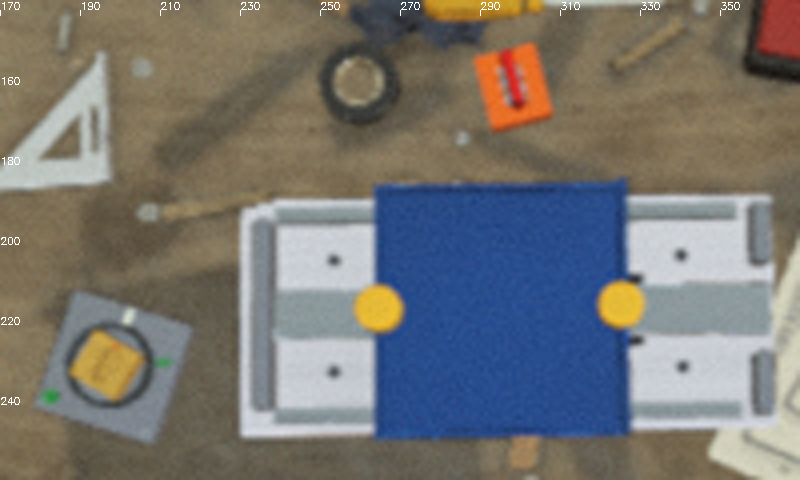

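View pics/c2.png

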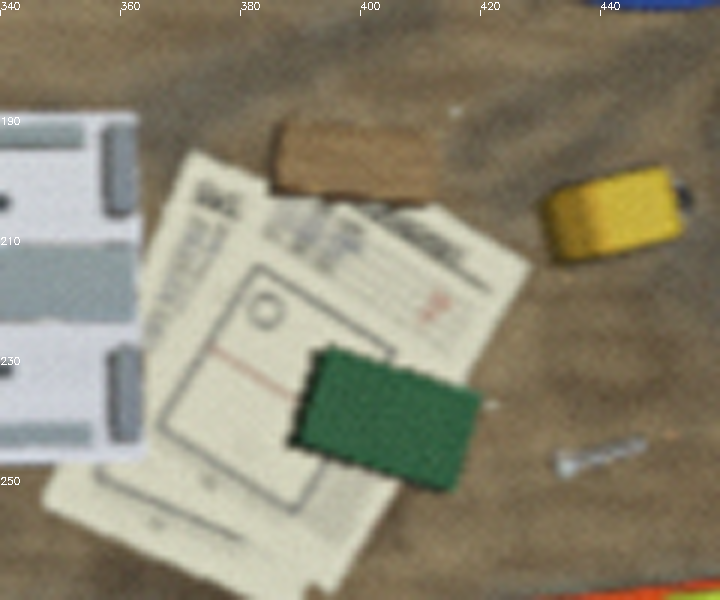

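```bash
python3 - <<'E'
from h import *
def C1(a,b,z): return px2w("top",170+a/4-.4,140+b/4-.4,z)
def C2(a,b,z): return px2w("top",340+a/6-.4,170+b/6-.4,z)
print("noseL",C1(378,308,.081),"noseR",C1(621,305,.081))
base=[C1(242,207,.012),C1(773,195,.012),C2(143,462,.012),C1(243,437,.012)]
print("base",np.mean(base,0),base)
for n,f,P,z in (("tray",C1,[(376,185),(625,180),(630,437),(376,437)],.054),("cyl",C1,[(108,365)],.054),("box",C1,[(78,291),(192,325),(155,443),(37,408)],.03),("stand",C1,[(475,57),(535,43),(553,117),(493,131)],.024),("key",C1,[(504,50),(521,105)],.06+.018),
 ("carton",C2,[(330,347),(483,395),(450,492),(292,445)],.058),("tape",C2,[(545,200),(668,168),(685,235),(565,262)],.06),("wood",C2,[(278,122),(438,130),(435,203),(275,192)],.036),("bolt",C2,[(563,463),(645,442)],.012)):
    Q=np.array([f(a,b,z) for a,b in P]); print(n,Q.mean(0).round(4))
    for i in range(len(Q)-1 if len(Q)<4 else 4):
        d=Q[(i+1)%len(Q)]-Q[i]; print("   len %.3f ang %.1f"%(np.linalg.norm(d),np.degrees(np.arctan2(d[1],d[0]))))
im=cv2.imread("pics/top0.png")[:,:,::-1]
o=np.hstack([cv2.resize(im[v:v+36,u:u+36,::-1],(390,390),interpolation=cv2.INTER_CUBIC) for u,v in ((179,213),(282,145))]); cv2.imwrite("pics/c3.png",o)
E
```

```text
noseL [0.5087488  0.16934953 0.081     ] noseR [ 0.51596056 -0.01730622  0.081     ]
base [0.51123995 0.07113711 0.012     ] [array([0.59380873, 0.28989079, 0.012     ]), array([ 0.61539719, -0.14034771,  0.012     ]), array([ 0.42675312, -0.14470272,  0.012     ]), array([0.40900075, 0.27970806, 0.012     ])]
tray [0.5132 0.0754 0.054 ]
   len 0.197 ang -87.3
   len 0.202 ang -177.5
   len 0.197 ang 91.4
   len 0.198 ang 2.4
cyl [0.4612 0.3798 0.054 ]
box [0.4615 0.3797 0.03  ]
   len 0.095 ang -105.1
   len 0.097 ang 165.7
   len 0.097 ang 75.1
   len 0.097 ang -15.8
stand [0.6966 0.0727 0.024 ]
   len 0.050 ang -74.9
   len 0.063 ang -164.9
   len 0.050 ang 105.0
   len 0.063 ang 15.3
key [0.6929 0.072  0.078 ]
   len 0.046 ang -161.4
carton [ 0.4505 -0.2676  0.058 ]
   len 0.083 ang -106.0
   len 0.053 ang 161.1
   len 0.085 ang 74.9
   len 0.055 ang -20.8
tape [ 0.5599 -0.3867  0.06  ]
   len 0.068 ang -74.0
   len 0.036 ang -166.4
   len 0.065 ang 104.1
   len 0.034 ang 17.6
wood [ 0.5883 -0.2543  0.036 ]
   len 0.086 ang -91.3
   len 0.039 ang 177.6
   len 0.086 ang 87.6
   len 0.038 ang -2.1
bolt [ 0.438 -0.392  0.012]
   len 0.046 ang -74.5
```

View pics/c3.png

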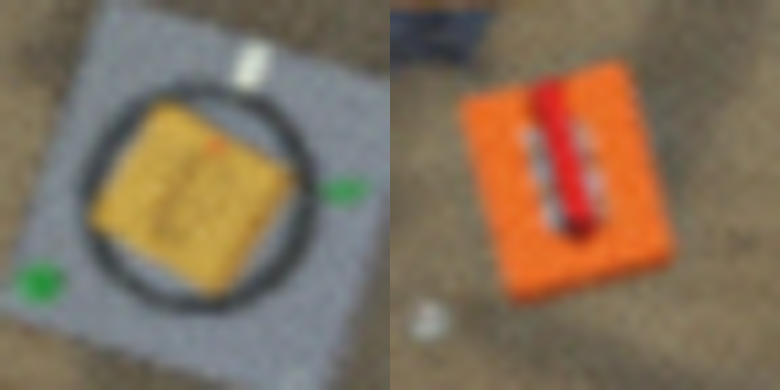

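```bash
python3 - <<'E'
import station; print([n for n in dir(station) if n[0]!='_'], getattr(station,'nose_length',None))
E
```

```text
['MotionError', 'calibration', 'close_job', 'get_state', 'nose_length', 'snapshot'] 0.008
```

Call:
move_arm(steps=[{"tx":40,"ty":-50,"wz":-10,"grip":0},{"tx":80,"ty":-95,"wz":-20,"grip":0},{"tx":120,"ty":-145,"wz":-30,"grip":0},{"tx":160,"ty":-190,"wz":-40,"grip":0},{"tx":200,"ty":-240,"wz":-50,"grip":0},{"tx":235,"ty":-290,"wz":-60,"grip":0},{"tx":266,"ty":-325,"wz":-63.5,"grip":0},{"tx":266,"ty":-325,"tz":-50,"wz":-63.5,"grip":0},{"tx":266,"ty":-325,"tz":-100,"wz":-63.5,"grip":0},{"tx":266,"ty":-325,"tz":-120,"wz":-63.5,"grip":0}])

```text
invalid input at $.steps[0]: expected keys wx, wy, wz, tx, ty, tz, grip
```

Call:
move_arm(steps=[{"wx":0,"wy":0,"tz":0,"tx":40,"ty":-50,"wz":-10,"grip":0},{"wx":0,"wy":0,"tz":0,"tx":80,"ty":-95,"wz":-20,"grip":0},{"wx":0,"wy":0,"tz":0,"tx":120,"ty":-145,"wz":-30,"grip":0},{"wx":0,"wy":0,"tz":0,"tx":160,"ty":-190,"wz":-40,"grip":0},{"wx":0,"wy":0,"tz":0,"tx":200,"ty":-240,"wz":-50,"grip":0},{"wx":0,"wy":0,"tz":0,"tx":235,"ty":-290,"wz":-60,"grip":0},{"wx":0,"wy":0,"tz":0,"tx":266,"ty":-325,"wz":-63.5,"grip":0},{"wx":0,"wy":0,"tx":266,"ty":-325,"tz":-50,"wz":-63.5,"grip":0},{"wx":0,"wy":0,"tx":266,"ty":-325,"tz":-100,"wz":-63.5,"grip":0},{"wx":0,"wy":0,"tx":266,"ty":-325,"tz":-120,"wz":-63.5,"grip":0}])

```text
time: 1.35
position: [0.5065, 0.2234, 0.116]
tcp_rot: [-0.001, 0.691, 0.723, -0.002]
contact_force: [0.4, 0.0, 0.4]
gripper_width: -0.003
finger_force: 0.0
```

```bash
python3 -c "
from h import *
st()"
```

```text
t 1.35 pos [0.5065 0.2234 0.116 ] F [0.4 0.  0.4] ff 0.0 w -0.2 yaw of tool y deg 2.7 tilt 0.3 q6 1.7 0.18
```

Call:
move_arm(steps=[{"wx":0,"wy":0,"wz":0,"tx":0,"ty":0,"tz":-42,"grip":0},{"wx":0,"wy":0,"wz":0,"tx":0,"ty":-12,"tz":-42,"grip":0},{"wx":0,"wy":0,"wz":0,"tx":1,"ty":-24,"tz":-42,"grip":0},{"wx":0,"wy":0,"wz":0,"tx":1.5,"ty":-36,"tz":-42,"grip":0},{"wx":0,"wy":0,"wz":0,"tx":2,"ty":-48,"tz":-42,"grip":0},{"wx":0,"wy":0,"wz":0,"tx":2.5,"ty":-60,"tz":-42,"grip":0},{"wx":0,"wy":0,"wz":0,"tx":3,"ty":-72,"tz":-42,"grip":0},{"wx":0,"wy":0,"wz":0,"tx":3.5,"ty":-84,"tz":-42,"grip":0},{"wx":0,"wy":0,"wz":0,"tx":4,"ty":-95,"tz":-42,"grip":0},{"wx":0,"wy":0,"wz":0,"tx":4,"ty":-105,"tz":-42,"grip":0}])

```text
time: 2.6
position: [0.5123, 0.1182, 0.0772]
tcp_rot: [-0.0, 0.69, 0.723, -0.0]
contact_force: [0.4, 2.3, 0.8]
gripper_width: -0.0
finger_force: 0.9
```

Call:
move_arm(steps=[{"wx":0,"wy":0,"wz":0,"tx":0,"ty":-4,"tz":0,"grip":0},{"wx":0,"wy":0,"wz":0,"tx":0.5,"ty":-8,"tz":0,"grip":0},{"wx":0,"wy":0,"wz":0,"tx":0.5,"ty":-12,"tz":0,"grip":0},{"wx":0,"wy":0,"wz":0,"tx":1,"ty":-16,"tz":0,"grip":0}])

```text
time: 3.1
position: [0.5133, 0.1028, 0.0773]
tcp_rot: [-0.0, 0.69, 0.724, -0.0]
contact_force: [0.1, 2.1, -0.6]
gripper_width: -0.004
finger_force: 0.8
```

Call:
move_arm(steps=[{"wx":0,"wy":0,"wz":0,"tx":0,"ty":-3,"tz":0,"grip":0},{"wx":0,"wy":0,"wz":0,"tx":0,"ty":-5,"tz":0,"grip":0},{"wx":0,"wy":0,"wz":0,"tx":0.5,"ty":-6,"tz":0,"grip":0},{"wx":0,"wy":0,"wz":0,"tx":0.5,"ty":-7,"tz":0,"grip":0}])

```text
time: 3.6
position: [0.5137, 0.0989, 0.0774]
tcp_rot: [-0.002, 0.69, 0.724, 0.003]
contact_force: [0.2, 21.5, 1.9]
gripper_width: -0.002
finger_force: 10.6
```

Call:
move_arm(steps=[{"wx":0,"wy":0,"wz":0,"tx":0,"ty":15,"tz":0,"grip":0},{"wx":0,"wy":0,"wz":0,"tx":0,"ty":20,"tz":60,"grip":40},{"wx":0,"wy":0,"wz":0,"tx":0,"ty":40,"tz":120,"grip":60},{"wx":0,"wy":0,"wz":0,"tx":-10,"ty":100,"tz":130,"grip":60},{"wx":0,"wy":0,"wz":0,"tx":-10,"ty":100,"tz":130,"grip":60}])

```text
time: 4.22
position: [0.5038, 0.1991, 0.2091]
tcp_rot: [0.001, 0.689, 0.725, 0.001]
contact_force: [-0.3, -1.2, -0.9]
gripper_width: 0.703
finger_force: 0.0
```

```bash
python3 - <<'E'
from h import *
im=np.mean([snapshot("top") for _ in range(8)],0).astype(np.uint8)
cv2.imwrite("pics/avg.png",im[:,:,::-1])
crop("top","c4",260,170,200,100,4,im); st()
E
```

```text
t 4.62 pos [0.5039 0.195  0.2069] F [-0.8 -0.3 -0.2] ff 0.0 w 59.7 yaw of tool y deg 2.6 tilt 0.0 q6 1.65 0.13
```

View pics/c4.png

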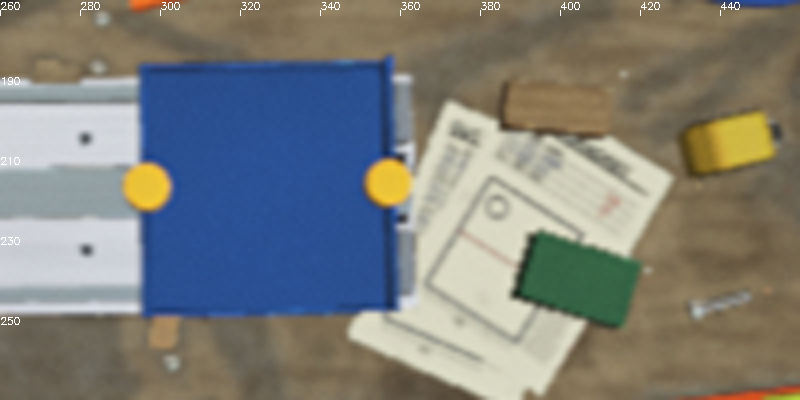

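Call:
move_arm(steps=[{"wx":0,"wy":0,"wz":2,"tx":0,"ty":-60,"tz":0,"grip":45},{"wx":0,"wy":0,"wz":4,"tx":0,"ty":-120,"tz":0,"grip":45},{"wx":0,"wy":0,"wz":6,"tx":0,"ty":-180,"tz":0,"grip":45},{"wx":0,"wy":0,"wz":8,"tx":0,"ty":-240,"tz":0,"grip":45},{"wx":0,"wy":0,"wz":10,"tx":0,"ty":-300,"tz":0,"grip":45},{"wx":0,"wy":0,"wz":12,"tx":-10,"ty":-360,"tz":0,"grip":45},{"wx":0,"wy":0,"wz":13,"tx":-25,"ty":-420,"tz":0,"grip":45},{"wx":0,"wy":0,"wz":13,"tx":-40,"ty":-480,"tz":0,"grip":45},{"wx":0,"wy":0,"wz":13,"tx":-55,"ty":-540,"tz":-20,"grip":45},{"wx":0,"wy":0,"wz":13,"tx":-66,"ty":-587,"tz":-50,"grip":45}])

```text
time: 5.88
position: [0.4369, -0.3944, 0.1577]
tcp_rot: [0.001, 0.605, 0.796, -0.0]
contact_force: [1.4, 0.5, -0.3]
gripper_width: 0.523
finger_force: 0.0
```

```bash
python3 - <<'E'
from h import *
C=lambda a,b,z: px2w("top",260+a/4-.4,170+b/4-.4,z)
A,B=C(147,187,.081),C(388,182,.081); d=A-B; print(A,B,(A+B)/2,np.degrees(np.arctan2(-d[0],d[1])))
im=snapshot("scene"); cv2.imwrite("pics/s2.png",cv2.resize(im[200:400,300:640,::-1],None,fx=2.35,fy=2.35)); st()
E
```

```text
[0.51211541 0.07036769 0.081     ] [ 0.52085328 -0.11523205  0.081     ] [ 0.51648435 -0.02243218  0.081     ] 2.695446706447578
t 5.92 pos [ 0.4339 -0.3976  0.1519] F [-4.4 -1.8 -3.9] ff 0.0 w 45.0 yaw of tool y deg 15.4 tilt 0.2 q6 0.34 -0.96
```

View pics/s2.png

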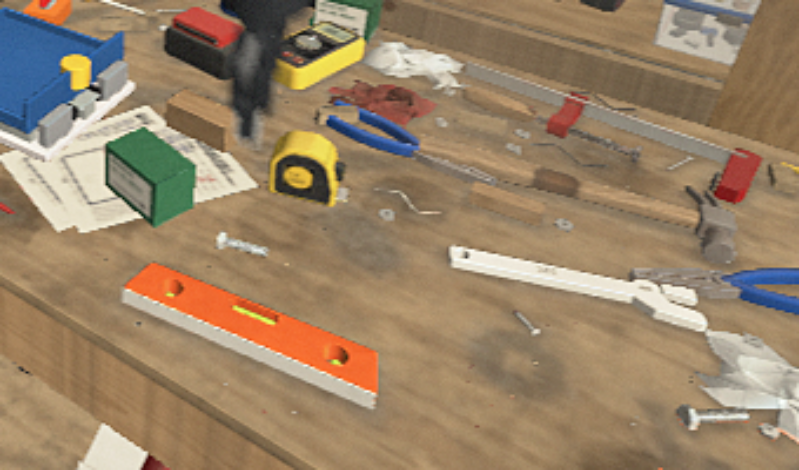

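Call:
move_arm(steps=[{"wx":0,"wy":0,"wz":0,"tx":0,"ty":0,"tz":-60,"grip":45},{"wx":0,"wy":0,"wz":0,"tx":0,"ty":0,"tz":-90,"grip":45},{"wx":0,"wy":0,"wz":0,"tx":0,"ty":0,"tz":-90,"grip":45},{"wx":0,"wy":0,"wz":0,"tx":0,"ty":0,"tz":-90,"grip":45}])

```text
time: 6.42
position: [0.4382, -0.3919, 0.069]
tcp_rot: [0.001, 0.604, 0.797, -0.0]
contact_force: [-0.5, -0.7, 0.1]
gripper_width: 0.529
finger_force: 0.0
```

```bash
python3 - <<'E'
from h import *
print(px2w("scene",300+222/2.35,200+240/2.35,.01),px2w("scene",300+268/2.35,200+250/2.35,.008))
im=snapshot("scene"); cv2.imwrite("pics/s3.png",cv2.resize(im[230:330,340:500,::-1],None,fx=5,fy=5)); st()
E
```

```text
[ 0.43535362 -0.37222784  0.01      ] [ 0.45288822 -0.41366334  0.008     ]
t 6.47 pos [ 0.4385 -0.3922  0.0695] F [0.3 0.3 0.9] ff 0.0 w 44.9 yaw of tool y deg 15.7 tilt 0.2 q6 0.35 -0.95
```

View pics/s3.png

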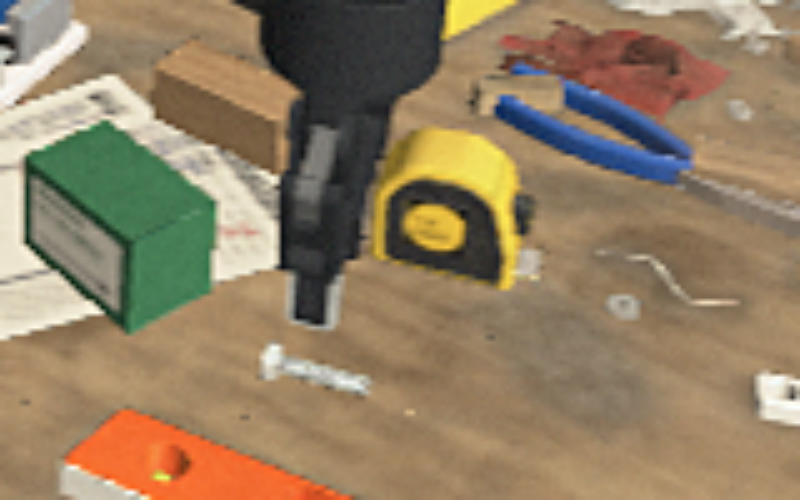

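Call:
move_arm(force=30, steps=[{"wx":0,"wy":0,"wz":3,"tx":2,"ty":0,"tz":-40,"grip":45},{"wx":0,"wy":0,"wz":3,"tx":2,"ty":0,"tz":-56,"grip":45},{"wx":0,"wy":0,"wz":3,"tx":2,"ty":0,"tz":-57,"grip":45},{"wx":0,"wy":0,"wz":3,"tx":2,"ty":0,"tz":-57,"grip":0},{"wx":0,"wy":0,"wz":3,"tx":2,"ty":0,"tz":-57,"grip":0},{"wx":0,"wy":0,"wz":3,"tx":2,"ty":0,"tz":-57,"grip":0},{"wx":0,"wy":0,"wz":3,"tx":2,"ty":0,"tz":-57,"grip":0},{"wx":0,"wy":0,"wz":3,"tx":2,"ty":0,"tz":-57,"grip":0}])

```text
time: 7.48
position: [0.4406, -0.392, 0.012]
tcp_rot: [0.001, 0.583, 0.812, -0.0]
contact_force: [-1.4, 0.3, 7.6]
gripper_width: 0.192
finger_force: 31.2
```

```bash
python3 -c "
from h import *
st()"
```

```text
t 7.47 pos [ 0.4406 -0.392   0.012 ] F [-1.4  0.3  7.6] ff 31.2 w 16.4 yaw of tool y deg 18.7 tilt 0.1 q6 0.3 -0.95
```

Call:
move_arm(steps=[{"wx":0,"wy":0,"wz":0,"tx":0,"ty":0,"tz":50,"grip":0},{"wx":0,"wy":0,"wz":0,"tx":0,"ty":0,"tz":110,"grip":0},{"wx":0,"wy":0,"wz":-3,"tx":5,"ty":45,"tz":135,"grip":0},{"wx":0,"wy":0,"wz":-6,"tx":10,"ty":100,"tz":135,"grip":0},{"wx":0,"wy":0,"wz":-9,"tx":15,"ty":155,"tz":135,"grip":0},{"wx":0,"wy":0,"wz":-12,"tx":20,"ty":210,"tz":135,"grip":0},{"wx":0,"wy":0,"wz":-16,"tx":26,"ty":265,"tz":135,"grip":0},{"wx":0,"wy":0,"wz":-16,"tx":31,"ty":322,"tz":135,"grip":0},{"wx":0,"wy":0,"wz":-16,"tx":31,"ty":322,"tz":120,"grip":0},{"wx":0,"wy":0,"wz":-16,"tx":31,"ty":322,"tz":100,"grip":0}])

```text
time: 8.72
position: [0.4714, -0.069, 0.1106]
tcp_rot: [0.001, 0.69, 0.724, 0.0]
contact_force: [0.0, 0.2, -0.5]
gripper_width: 0.188
finger_force: 30.3
```

```bash
python3 -c "
from h import *
st()"
```

```text
t 8.72 pos [ 0.4714 -0.069   0.1106] F [ 0.   0.2 -0.5] ff 30.3 w 16.0 yaw of tool y deg 2.8 tilt 0.1 q6 1.1 -0.42
```

Call:
move_arm(steps=[{"wx":0,"wy":0,"wz":0,"tx":0,"ty":-1,"tz":-40,"grip":0},{"wx":0,"wy":0,"wz":0,"tx":0,"ty":-1,"tz":-54,"grip":0},{"wx":0,"wy":0,"wz":0,"tx":0,"ty":-1,"tz":-55,"grip":0},{"wx":0,"wy":0,"wz":0,"tx":0,"ty":-1,"tz":-55,"grip":50},{"wx":0,"wy":0,"wz":0,"tx":0,"ty":-1,"tz":-55,"grip":50},{"wx":0,"wy":0,"wz":0,"tx":0,"ty":-1,"tz":-30,"grip":60},{"wx":0,"wy":0,"wz":-1,"tx":0,"ty":-1,"tz":30,"grip":60},{"wx":0,"wy":0,"wz":-3,"tx":30,"ty":-60,"tz":50,"grip":60},{"wx":0,"wy":0,"wz":-5,"tx":75,"ty":-105,"tz":50,"grip":60},{"wx":0,"wy":0,"wz":-5,"tx":90,"ty":-125,"tz":50,"grip":60}])

```text
time: 9.98
position: [0.5626, -0.1966, 0.1611]
tcp_rot: [0.001, 0.722, 0.692, 0.0]
contact_force: [-1.6, -0.4, 0.0]
gripper_width: 0.702
finger_force: 0.0
```

```bash
python3 - <<'E'
from h import *
im=np.mean([snapshot("top") for _ in range(4)],0).astype(np.uint8)
crop("top","c5",280,160,180,110,4,im); st()
E
```

```text
t 10.18 pos [ 0.5608 -0.1943  0.1604] F [-0.1  0.8 -0.3] ff 0.0 w 59.9 yaw of tool y deg -2.4 tilt 0.0 q6 1.06 -0.55
```

View pics/c5.png

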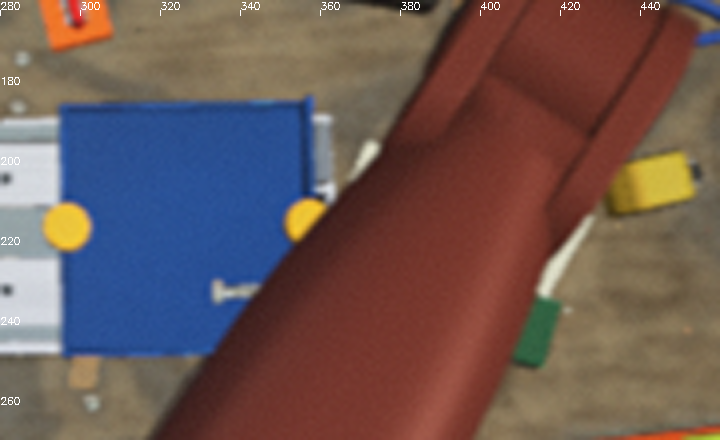

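```bash
python3 - <<'E'
from h import *
a=cv2.imread("pics/scene0.png").astype(float); b=snapshot("scene")[:,:,::-1].astype(float)
d=np.abs(cv2.GaussianBlur(a,(5,5),0)-cv2.GaussianBlur(b,(5,5),0)).max(2)
for n,(x,y,w,h) in dict(wood=(368,236,30,28),tape=(412,252,36,38),carton=(343,252,42,44)).items(): print(n,d[y:y+h:4,x:x+w:4].round().astype(int).tolist())
st()
E
```

```text
wood [[2, 4, 3, 4, 6, 4, 4, 4], [4, 4, 4, 4, 5, 4, 5, 4], [5, 4, 5, 5, 4, 5, 4, 3], [5, 4, 3, 5, 5, 5, 5, 4], [7, 4, 3, 2, 3, 3, 4, 5], [4, 5, 4, 3, 4, 3, 2, 5], [5, 5, 5, 6, 6, 3, 3, 4]]
tape [[4, 5, 5, 5, 5, 5, 4, 2, 3], [3, 4, 3, 5, 6, 4, 4, 5, 4], [3, 5, 5, 6, 5, 6, 6, 5, 4], [5, 3, 4, 5, 5, 6, 6, 6, 5], [3, 6, 2, 2, 2, 6, 7, 7, 5], [4, 4, 4, 5, 3, 1, 1, 8, 2], [4, 4, 3, 4, 5, 2, 2, 4, 7], [4, 4, 2, 2, 4, 4, 2, 4, 5], [4, 4, 3, 2, 2, 2, 1, 4, 6], [4, 5, 3, 4, 6, 4, 5, 4, 4]]
carton [[6, 5, 5, 5, 7, 5, 6, 4, 3, 2, 3], [5, 6, 5, 4, 3, 3, 4, 6, 5, 3, 4], [6, 4, 4, 3, 3, 4, 4, 5, 5, 5, 7], [5, 3, 3, 3, 2, 4, 3, 4, 4, 5, 6], [5, 3, 2, 3, 4, 3, 3, 3, 4, 6, 5], [6, 4, 4, 1, 4, 2, 3, 3, 2, 4, 3], [5, 4, 3, 3, 3, 2, 4, 2, 3, 3, 4], [6, 3, 4, 4, 4, 4, 3, 3, 3, 3, 6], [6, 6, 4, 3, 4, 4, 4, 3, 3, 4, 6], [6, 5, 6, 5, 3, 3, 4, 4, 4, 3, 5], [6, 6, 7, 6, 4, 3, 4, 5, 4, 4, 5]]
t 10.22 pos [ 0.5606 -0.1937  0.1605] F [0.5 0.4 0.6] ff 0.0 w 60.0 yaw of tool y deg -2.3 tilt 0.0 q6 1.06 -0.55
```

Call:
move_arm(force=40, steps=[{"wx":0,"wy":0,"wz":0,"tx":15,"ty":-30,"tz":0,"grip":66},{"wx":0,"wy":0,"wz":0,"tx":28,"ty":-61,"tz":-30,"grip":66},{"wx":0,"wy":0,"wz":0,"tx":28,"ty":-61,"tz":-80,"grip":66},{"wx":0,"wy":0,"wz":0,"tx":28,"ty":-61,"tz":-115,"grip":66},{"wx":0,"wy":0,"wz":0,"tx":28,"ty":-61,"tz":-145,"grip":66},{"wx":0,"wy":0,"wz":0,"tx":28,"ty":-61,"tz":-145,"grip":66},{"wx":0,"wy":0,"wz":0,"tx":28,"ty":-61,"tz":-145,"grip":0},{"wx":0,"wy":0,"wz":0,"tx":28,"ty":-61,"tz":-145,"grip":0},{"wx":0,"wy":0,"wz":0,"tx":28,"ty":-61,"tz":-145,"grip":0},{"wx":0,"wy":0,"wz":0,"tx":28,"ty":-61,"tz":-145,"grip":0}])

```text
time: 11.48
position: [0.5902, -0.2558, 0.0179]
tcp_rot: [0.002, 0.721, 0.693, 0.0]
contact_force: [-0.0, 1.2, 7.8]
gripper_width: 0.439
finger_force: 41.7
```

```bash
python3 -c "
from h import *
st()"
```

```text
t 11.47 pos [ 0.5902 -0.2558  0.0179] F [-0.   1.2  7.8] ff 41.7 w 37.5 yaw of tool y deg -2.3 tilt 0.2 q6 1.0 -0.61
```

Call:
move_arm(steps=[{"wx":0,"wy":0,"wz":0,"tx":0,"ty":0,"tz":50,"grip":0},{"wx":0,"wy":0,"wz":0,"tx":0,"ty":0,"tz":105,"grip":0},{"wx":0,"wy":0,"wz":1,"tx":-15,"ty":40,"tz":135,"grip":0},{"wx":0,"wy":0,"wz":2,"tx":-37,"ty":85,"tz":135,"grip":0},{"wx":0,"wy":0,"wz":3,"tx":-60,"ty":135,"tz":135,"grip":0},{"wx":0,"wy":0,"wz":4,"tx":-82,"ty":185,"tz":135,"grip":0},{"wx":0,"wy":0,"wz":5,"tx":-105,"ty":235,"tz":135,"grip":0},{"wx":0,"wy":0,"wz":5,"tx":-123,"ty":276,"tz":130,"grip":0},{"wx":0,"wy":0,"wz":5,"tx":-123,"ty":276,"tz":95,"grip":0},{"wx":0,"wy":0,"wz":5,"tx":-123,"ty":276,"tz":65,"grip":0}])

```text
time: 12.72
position: [0.4662, 0.0214, 0.0805]
tcp_rot: [0.001, 0.69, 0.724, 0.001]
contact_force: [0.0, 0.5, -1.5]
gripper_width: 0.439
finger_force: 41.0
```

```bash
python3 -c "
from h import *
st()"
```

```text
t 12.72 pos [0.4662 0.0214 0.0805] F [ 0.   0.5 -1.5] ff 41.0 w 37.5 yaw of tool y deg 2.8 tilt 0.1 q6 1.29 -0.24
```

Call:
move_arm(steps=[{"wx":0,"wy":0,"wz":0,"tx":0,"ty":0,"tz":-17,"grip":0},{"wx":0,"wy":0,"wz":0,"tx":0,"ty":0,"tz":-20,"grip":0},{"wx":0,"wy":0,"wz":0,"tx":0,"ty":0,"tz":-20,"grip":60},{"wx":0,"wy":0,"wz":0,"tx":0,"ty":0,"tz":-20,"grip":60},{"wx":0,"wy":0,"wz":0,"tx":0,"ty":0,"tz":10,"grip":60},{"wx":0,"wy":0,"wz":0,"tx":0,"ty":0,"tz":65,"grip":60},{"wx":0,"wy":0,"wz":-3,"tx":0,"ty":-50,"tz":80,"grip":85},{"wx":0,"wy":0,"wz":-9,"tx":-5,"ty":-110,"tz":80,"grip":85},{"wx":0,"wy":0,"wz":-15,"tx":-10,"ty":-170,"tz":80,"grip":85},{"wx":0,"wy":0,"wz":-20.5,"tx":-15,"ty":-230,"tz":80,"grip":85}])

```text
time: 13.98
position: [0.4509, -0.2115, 0.1616]
tcp_rot: [0.001, 0.809, 0.588, 0.0]
contact_force: [0.9, -0.4, -0.2]
gripper_width: 0.998
finger_force: 0.0
```

```bash
python3 - <<'E'
from h import *
a=cv2.imread("pics/scene0.png").astype(float); b=snapshot("scene")[:,:,::-1].astype(float)
d=np.abs(cv2.GaussianBlur(a,(5,5),0)-cv2.GaussianBlur(b,(5,5),0)).max(2)
for n,(x,y,w,h) in dict(tape=(412,252,36,38),carton=(343,252,42,44)).items(): print(n,d[y:y+h,x:x+w].mean())
print(px2w("scene",348.5,249,.058)) 
st()
E
```

```text
tape 4.255139802631579
carton 7.658283448322511
[ 0.48868516 -0.2007909   0.058     ]
t 14.03 pos [ 0.4502 -0.2178  0.1613] F [-3.  -5.7 -0.4] ff 0.0 w 84.9 yaw of tool y deg -18.5 tilt 0.3 q6 1.18 -0.71
```

Call:
move_arm(force=50, steps=[{"wx":0,"wy":0,"wz":0,"tx":0,"ty":-40,"tz":0,"grip":85},{"wx":0,"wy":0,"wz":0,"tx":0,"ty":-59,"tz":0,"grip":85},{"wx":0,"wy":0,"wz":0,"tx":0,"ty":-59,"tz":-40,"grip":85},{"wx":0,"wy":0,"wz":0,"tx":0,"ty":-59,"tz":-75,"grip":85},{"wx":0,"wy":0,"wz":0,"tx":0,"ty":-59,"tz":-110,"grip":85},{"wx":0,"wy":0,"wz":0,"tx":0,"ty":-59,"tz":-136,"grip":85},{"wx":0,"wy":0,"wz":0,"tx":0,"ty":-59,"tz":-136,"grip":0},{"wx":0,"wy":0,"wz":0,"tx":0,"ty":-59,"tz":-136,"grip":0},{"wx":0,"wy":0,"wz":0,"tx":0,"ty":-59,"tz":-136,"grip":0},{"wx":0,"wy":0,"wz":0,"tx":0,"ty":-59,"tz":-136,"grip":0}])

```text
time: 15.28
position: [0.4517, -0.2687, 0.026]
tcp_rot: [0.001, 0.808, 0.589, 0.0]
contact_force: [0.4, 1.6, 6.9]
gripper_width: 0.64
finger_force: 55.1
```

```bash
python3 -c "
from h import *
st()"
```

```text
t 15.28 pos [ 0.4517 -0.2687  0.026 ] F [0.4 1.6 6.9] ff 55.1 w 54.7 yaw of tool y deg -17.8 tilt 0.1 q6 1.1 -0.79
```

Call:
move_arm(steps=[{"wx":0,"wy":0,"wz":0,"tx":0,"ty":0,"tz":45,"grip":0},{"wx":0,"wy":0,"wz":0,"tx":0,"ty":0,"tz":95,"grip":0},{"wx":0,"wy":0,"wz":0,"tx":0,"ty":0,"tz":130,"grip":0},{"wx":0,"wy":0,"wz":5,"tx":20,"ty":40,"tz":135,"grip":0},{"wx":0,"wy":0,"wz":10,"tx":45,"ty":85,"tz":135,"grip":0},{"wx":0,"wy":0,"wz":16,"tx":70,"ty":130,"tz":135,"grip":0},{"wx":0,"wy":0,"wz":20.5,"tx":95,"ty":175,"tz":135,"grip":0},{"wx":0,"wy":0,"wz":20.5,"tx":110,"ty":204,"tz":125,"grip":0},{"wx":0,"wy":0,"wz":20.5,"tx":110,"ty":204,"tz":95,"grip":0},{"wx":0,"wy":0,"wz":20.5,"tx":110,"ty":204,"tz":65,"grip":0}])

```text
time: 16.52
position: [0.5622, -0.0633, 0.0903]
tcp_rot: [0.001, 0.69, 0.724, 0.001]
contact_force: [6.7, 10.4, 17.8]
gripper_width: 0.641
finger_force: 59.0
```

```bash
python3 -c "
from h import *
st()"
```

```text
t 16.52 pos [ 0.5622 -0.0633  0.0903] F [ 6.7 10.4 17.8] ff 59.0 w 54.7 yaw of tool y deg 2.8 tilt 0.2 q6 1.18 -0.34
```

Call:
move_arm(steps=[{"wx":0,"wy":0,"wz":0,"tx":0,"ty":0,"tz":20,"grip":0},{"wx":0,"wy":0,"wz":0,"tx":0,"ty":2,"tz":35,"grip":0},{"wx":0,"wy":0,"wz":0,"tx":0,"ty":2,"tz":35,"grip":0}])

```text
time: 16.9
position: [0.5624, -0.0627, 0.1274]
tcp_rot: [0.002, 0.69, 0.723, 0.001]
contact_force: [0.2, 0.1, -3.5]
gripper_width: 0.64
finger_force: 57.1
```

```bash
python3 - <<'E'
from h import *
st()
a=snapshot("scene"); b=snapshot("top")
o=np.hstack([cv2.resize(a[150:300,230:380,::-1],(400,400)),cv2.resize(b[170:270,280:380,::-1],(400,400))]); cv2.imwrite("pics/s4.png",o)
E
```

```text
t 16.9 pos [ 0.5624 -0.0627  0.1274] F [ 0.2  0.1 -3.5] ff 57.1 w 54.6 yaw of tool y deg 2.7 tilt 0.3 q6 1.18 -0.34
```

View pics/s4.png

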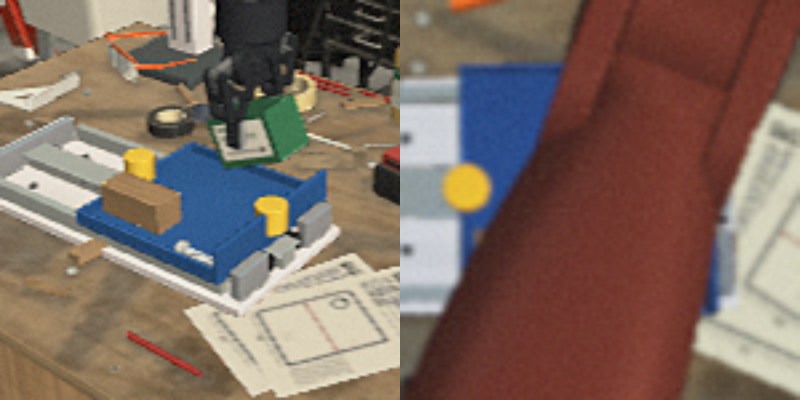

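```bash
python3 - <<'E'
from h import *
from scipy.optimize import least_squares
g=np.array([.5624,-.0627,.1274])
obs={(-1,1,-1):(308.7,208.9),(-1,-1,-1):(321.9,212.2),(1,-1,-1):(344,208.5),(1,-1,1):(339.1,185.6),(-1,1,1):(312.5,194.2)}
Rz=R.from_euler('z',2.7,degrees=True)
def model(p,k):
    c=g+np.array([0,p[0],p[1]]); return np.array(w2px("scene",c+(Rz*R.from_euler('x',p[2],degrees=True)).apply(np.array(k)*[.028,.0425,.029])))
f=lambda p:np.concatenate([model(p,k)-o for k,o in obs.items()])
for t0 in(-20,0,20):
    r=least_squares(f,[0,0,t0]); print(r.x,r.cost,f(r.x).round(1))
E
```

```text
[ 5.04000996e-03  4.46466138e-03 -7.13495105e+00] 84.58935395520685 [-1.2  0.5  9.   2.1 -2.  -2.   0.9  2.5 -7.6 -3. ]
[ 5.03994838e-03  4.46474721e-03 -7.13445038e+00] 84.5893539624225 [-1.2  0.5  9.   2.1 -2.  -2.   0.9  2.5 -7.6 -3. ]
[ 5.03997104e-03  4.46471594e-03 -7.13463237e+00] 84.589353951782 [-1.2  0.5  9.   2.1 -2.  -2.   0.9  2.5 -7.6 -3. ]
```

```bash
python3 - <<'E'
from h import *
im=np.mean([snapshot("scene") for _ in range(4)],0).astype(np.uint8)
crop("scene","s5",285,160,80,60,10,im)
E
```

```text
(no output)
```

View pics/s5.png

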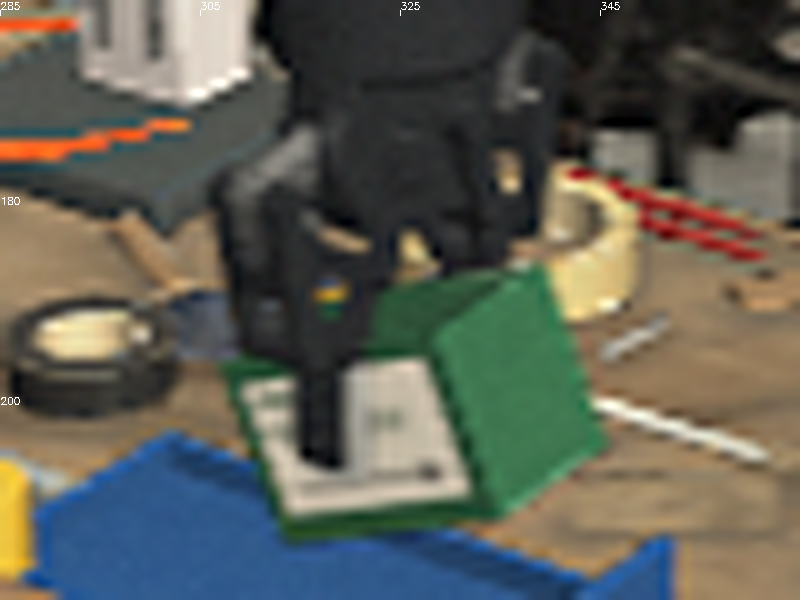

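```bash
python3 - <<'E'
from h import *
from scipy.optimize import least_squares
g=np.array([.5624,-.0627,.1274])
obs={(-1,1,1):(307.2,196),(-1,-1,1):(328.2,193.5),(-1,-1,-1):(334.5,211.8),(-1,1,-1):(313.5,214),(1,-1,1):(339.5,186.5),(1,-1,-1):(345.7,204.5)}
Rz=R.from_euler('z',2.7,degrees=True)
def model(p,k):
    c=g+np.array([p[3],p[0],p[1]]); return np.array(w2px("scene",c+(Rz*R.from_euler('x',p[2],degrees=True)).apply(np.array(k)*[.028,.0425,.029])))
f=lambda p:np.concatenate([model(p,k)-o for k,o in obs.items()])
r=least_squares(f,[0,0,0,0]); p=r.x; print(p,r.cost,f(p).round(1))
for k in((0,1,-1),(0,-1,-1)): print(k,g+np.array([p[3],p[0],p[1]])+(Rz*R.from_euler('x',p[2],degrees=True)).apply(np.array(k)*[.028,.0425,.029])-g)
E
```

```text
[ 1.79312443e-02 -1.58945092e-02 -2.19746242e+01  2.82867383e-02] 0.15189128967914664 [-0.   0.2  0.2 -0.1  0.2  0.2 -0.1 -0.1 -0.  -0.1 -0.3 -0.1]
(0, 1, -1) [ 0.02694135  0.04646022 -0.05869098]
(0, -1, -1) [ 0.0306545  -0.032277   -0.02688432]
```

Call:
move_arm(force=20, steps=[{"wx":0,"wy":0,"wz":0,"tx":0,"ty":6,"tz":-20,"grip":0},{"wx":0,"wy":0,"wz":0,"tx":0,"ty":6,"tz":-34,"grip":0},{"wx":0,"wy":0,"wz":0,"tx":0,"ty":6,"tz":-40,"grip":0},{"wx":0,"wy":0,"wz":0,"tx":0,"ty":6,"tz":-44,"grip":0},{"wx":0,"wy":0,"wz":0,"tx":0,"ty":6,"tz":-48,"grip":0}])

```text
time: 17.82
position: [0.5629, -0.0561, 0.0779]
tcp_rot: [0.002, 0.69, 0.724, 0.002]
contact_force: [-3.0, 1.2, 29.7]
gripper_width: 0.636
finger_force: 60.6
```

```bash
python3 -c "
from h import *
st()"
```

```text
t 17.82 pos [ 0.5629 -0.0561  0.0779] F [-3.   1.2 29.7] ff 60.6 w 54.3 yaw of tool y deg 2.8 tilt 0.3 q6 1.19 -0.33
```

Call:
move_arm(steps=[{"wx":0,"wy":0,"wz":0,"tx":0,"ty":0,"tz":2,"grip":0},{"wx":0,"wy":0,"wz":0,"tx":0,"ty":0,"tz":2,"grip":62},{"wx":0,"wy":0,"wz":0,"tx":0,"ty":0,"tz":2,"grip":66},{"wx":0,"wy":0,"wz":0,"tx":0,"ty":0,"tz":2,"grip":66}])

```text
time: 18.32
position: [0.5606, -0.0561, 0.078]
tcp_rot: [-0.0, 0.69, 0.723, -0.0]
contact_force: [-0.6, 0.6, 1.0]
gripper_width: 0.775
finger_force: 0.0
```

```bash
python3 - <<'E'
from h import *
im=np.mean([snapshot("scene") for _ in range(3)],0).astype(np.uint8)
crop("scene","s6",270,165,100,75,8,im); st()
E
```

```text
t 18.48 pos [ 0.5607 -0.0561  0.0782] F [-0.5 -0.8  0.4] ff 0.0 w 66.2 yaw of tool y deg 2.7 tilt 0.0 q6 1.19 -0.33
```

View pics/s6.png

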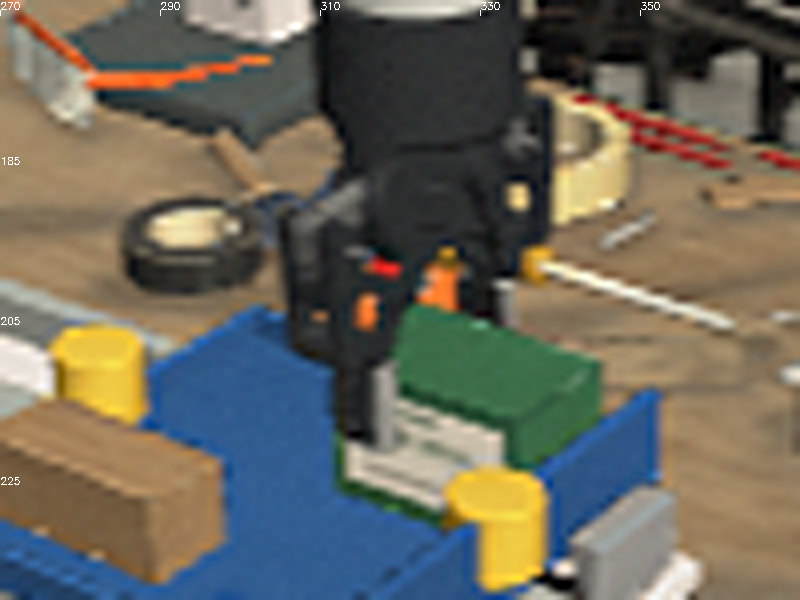

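```bash
python3 - <<'E'
from h import *
m=np.array([.5165,-.023]); a=np.radians(2.7); ex=np.array([np.cos(a),np.sin(a)]); ey=np.array([-np.sin(a),np.cos(a)])
for u,v,z in((338,488,.042),(603,362,.1),(508,422,.1)):
    p=px2w("scene",270+u/8-.4,165+v/8-.4,z); d=p[:2]-m; print(p,d@ex,d@ey)
E
```

```text
[ 0.53947206 -0.02906225  0.042     ] 0.02266099145729892 -0.007137654008487
[ 0.59397977 -0.11177766  0.1       ] 0.07321175525764015 -0.09232890716899704
[ 0.53846973 -0.11105578  0.1       ] 0.017797341691237003 -0.0889929397554794
```

```bash
python3 - <<'E'
from h import *
A=px2w("scene",415.2,280.6,0);B=px2w("scene",440.8,287.2,0);print(A,B)
d=B-A;L=np.linalg.norm(d);print(L,np.degrees(np.arctan2(d[1],d[0])))
n=np.array([-d[1],d[0]])/L; n=np.array([n[0],n[1]])  # toward +x
print((A+B)[:2]/2+n*.021)
# top: yellow blob corners at various heights
for a,b,z in((545,200,.03),(565,262,.03),(668,168,.06),(685,235,.06)): print(px2w("top",340+a/6-.4,170+b/6-.4,z))
E
```

```text
[ 0.54728059 -0.36947836  0.        ] [ 0.5633837  -0.43110118  0.        ]
0.0636920959990557 -75.3551058510949
[ 0.57564988 -0.39498039]
[ 0.57119957 -0.35671407  0.03      ]
[ 0.53812007 -0.36723793  0.03      ]
[ 0.58614522 -0.41450847  0.06      ]
[ 0.55090967 -0.42304753  0.06      ]
```

Call:
move_arm(steps=[{"wx":0,"wy":0,"wz":0,"tx":0,"ty":0,"tz":30,"grip":66},{"wx":0,"wy":0,"wz":0,"tx":0,"ty":0,"tz":80,"grip":70},{"wx":0,"wy":0,"wz":2,"tx":0,"ty":-50,"tz":90,"grip":85},{"wx":0,"wy":0,"wz":4,"tx":0,"ty":-100,"tz":90,"grip":85},{"wx":0,"wy":0,"wz":6,"tx":0,"ty":-150,"tz":90,"grip":85},{"wx":0,"wy":0,"wz":8,"tx":0,"ty":-200,"tz":90,"grip":85},{"wx":0,"wy":0,"wz":11,"tx":2,"ty":-250,"tz":90,"grip":85},{"wx":0,"wy":0,"wz":13,"tx":4,"ty":-300,"tz":90,"grip":85},{"wx":0,"wy":0,"wz":13,"tx":5,"ty":-337,"tz":85,"grip":85},{"wx":0,"wy":0,"wz":13,"tx":5,"ty":-337,"tz":60,"grip":85}])

```text
time: 19.73
position: [0.5659, -0.3968, 0.1391]
tcp_rot: [0.002, 0.605, 0.796, -0.0]
contact_force: [0.6, -0.2, -0.4]
gripper_width: 0.994
finger_force: 0.0
```

```bash
python3 - <<'E'
from h import *
st()
im=snapshot("scene"); crop("scene","s7",380,190,100,100,6,im)
E
```

```text
t 19.73 pos [ 0.5659 -0.3968  0.1391] F [ 0.6 -0.2 -0.4] ff 0.0 w 84.9 yaw of tool y deg 15.5 tilt 0.2 q6 0.5 -0.8
```

View pics/s7.png

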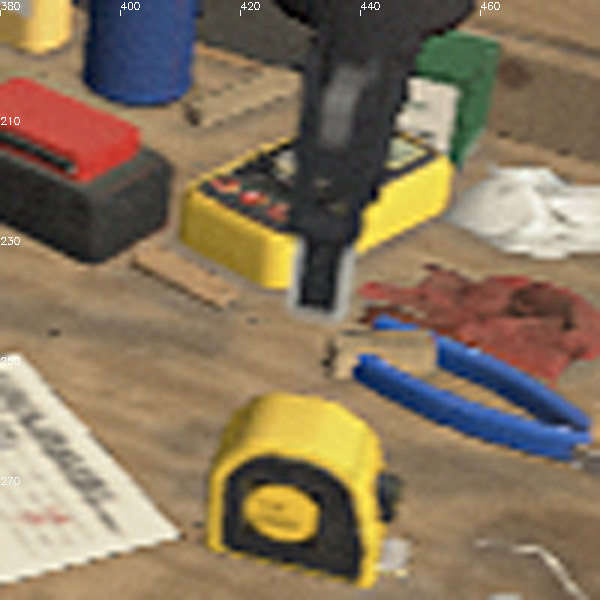

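Call:
move_arm(force=90, steps=[{"wx":0,"wy":0,"wz":0,"tx":2,"ty":-2,"tz":-25,"grip":85},{"wx":0,"wy":0,"wz":0,"tx":2,"ty":-2,"tz":-55,"grip":85},{"wx":0,"wy":0,"wz":0,"tx":2,"ty":-2,"tz":-85,"grip":85},{"wx":0,"wy":0,"wz":0,"tx":2,"ty":-2,"tz":-112,"grip":85},{"wx":0,"wy":0,"wz":0,"tx":2,"ty":-2,"tz":-112,"grip":85},{"wx":0,"wy":0,"wz":0,"tx":2,"ty":-2,"tz":-112,"grip":0},{"wx":0,"wy":0,"wz":0,"tx":2,"ty":-2,"tz":-112,"grip":0},{"wx":0,"wy":0,"wz":0,"tx":2,"ty":-2,"tz":-112,"grip":0},{"wx":0,"wy":0,"wz":0,"tx":2,"ty":-2,"tz":-112,"grip":0},{"wx":0,"wy":0,"wz":0,"tx":2,"ty":-2,"tz":-112,"grip":0}])

```text
time: 21.02
position: [0.5685, -0.3959, 0.0282]
tcp_rot: [0.001, 0.604, 0.797, -0.0]
contact_force: [-0.2, 0.3, 6.5]
gripper_width: 0.459
finger_force: 90.9
```

```bash
python3 -c "
from h import *
st()"
```

```text
t 21.02 pos [ 0.5685 -0.3959  0.0282] F [-0.2  0.3  6.5] ff 90.9 w 39.2 yaw of tool y deg 15.7 tilt 0.1 q6 0.5 -0.8
```

Call:
move_arm(steps=[{"wx":0,"wy":0,"wz":0,"tx":0,"ty":0,"tz":20,"grip":0},{"wx":0,"wy":0,"wz":0,"tx":0,"ty":0,"tz":50,"grip":0},{"wx":0,"wy":0,"wz":0,"tx":0,"ty":0,"tz":90,"grip":0},{"wx":0,"wy":0,"wz":0,"tx":0,"ty":10,"tz":125,"grip":0},{"wx":0,"wy":0,"wz":-2,"tx":-1,"ty":40,"tz":145,"grip":0},{"wx":0,"wy":0,"wz":-4,"tx":-2,"ty":80,"tz":145,"grip":0},{"wx":0,"wy":0,"wz":-6,"tx":-3,"ty":125,"tz":145,"grip":0},{"wx":0,"wy":0,"wz":-8,"tx":-4,"ty":170,"tz":145,"grip":0},{"wx":0,"wy":0,"wz":-10,"tx":-5,"ty":215,"tz":145,"grip":0},{"wx":0,"wy":0,"wz":-13,"tx":-7,"ty":250,"tz":145,"grip":0}])

```text
time: 22.28
position: [0.5607, -0.1433, 0.1726]
tcp_rot: [0.0, 0.691, 0.723, 0.0]
contact_force: [0.7, 0.1, -3.9]
gripper_width: 0.463
finger_force: 90.5
```

Call:
move_arm(steps=[{"wx":0,"wy":0,"wz":0,"tx":0,"ty":35,"tz":0,"grip":0},{"wx":0,"wy":0,"wz":0,"tx":0,"ty":75,"tz":0,"grip":0},{"wx":0,"wy":0,"wz":0,"tx":0,"ty":115,"tz":0,"grip":0},{"wx":0,"wy":0,"wz":0,"tx":0,"ty":145,"tz":0,"grip":0},{"wx":0,"wy":0,"wz":0,"tx":0,"ty":165,"tz":0,"grip":0},{"wx":0,"wy":0,"wz":0,"tx":0,"ty":171,"tz":0,"grip":0},{"wx":0,"wy":0,"wz":0,"tx":0,"ty":171,"tz":-10,"grip":0},{"wx":0,"wy":0,"wz":0,"tx":0,"ty":171,"tz":-35,"grip":0},{"wx":0,"wy":0,"wz":0,"tx":0,"ty":171,"tz":-60,"grip":0},{"wx":0,"wy":0,"wz":0,"tx":0,"ty":171,"tz":-70,"grip":0}])

```text
time: 23.52
position: [0.5597, 0.0251, 0.0991]
tcp_rot: [-0.001, 0.691, 0.723, -0.001]
contact_force: [0.6, -0.6, -3.4]
gripper_width: 0.458
finger_force: 90.7
```

```bash
python3 -c "
from h import *
st()
im=snapshot('scene'); crop('scene','s8',260,160,100,75,8,im)"
```

```text
t 23.52 pos [0.5597 0.0251 0.0991] F [ 0.6 -0.6 -3.4] ff 90.7 w 39.1 yaw of tool y deg 2.6 tilt 0.2 q6 1.34 -0.19
```

Call:
move_arm(steps=[{"wx":0,"wy":0,"wz":0,"tx":0,"ty":0,"tz":-15,"grip":0},{"wx":0,"wy":0,"wz":0,"tx":0,"ty":0,"tz":-24,"grip":0},{"wx":0,"wy":0,"wz":0,"tx":0,"ty":0,"tz":-28,"grip":0},{"wx":0,"wy":0,"wz":0,"tx":0,"ty":0,"tz":-29,"grip":0}])

```text
time: 24.08
position: [0.5609, 0.0259, 0.0723]
tcp_rot: [0.0, 0.69, 0.723, 0.0]
contact_force: [-1.2, -0.3, -3.2]
gripper_width: 0.461
finger_force: 90.7
```

Call:
move_arm(steps=[{"wx":0,"wy":0,"wz":0,"tx":0,"ty":0,"tz":-2,"grip":0},{"wx":0,"wy":0,"wz":0,"tx":0,"ty":0,"tz":-2,"grip":0},{"wx":0,"wy":0,"wz":0,"tx":0,"ty":0,"tz":-2,"grip":60},{"wx":0,"wy":0,"wz":0,"tx":0,"ty":0,"tz":-2,"grip":62},{"wx":0,"wy":0,"wz":0,"tx":0,"ty":0,"tz":20,"grip":62},{"wx":0,"wy":0,"wz":0,"tx":0,"ty":0,"tz":75,"grip":62},{"wx":0,"wy":0,"wz":0,"tx":0,"ty":0,"tz":115,"grip":30},{"wx":0,"wy":0,"wz":0,"tx":-10,"ty":-55,"tz":115,"grip":0},{"wx":0,"wy":0,"wz":0,"tx":-20,"ty":-110,"tz":115,"grip":0},{"wx":0,"wy":0,"wz":0,"tx":-30,"ty":-165,"tz":115,"grip":0}])

```text
time: 25.32
position: [0.5307, -0.1407, 0.1879]
tcp_rot: [0.001, 0.69, 0.724, 0.0]
contact_force: [1.8, -0.8, 0.2]
gripper_width: -0.003
finger_force: 0.0
```

```bash
python3 -c "
from h import *
st()
im=snapshot('scene'); crop('scene','s9',235,150,120,90,6,im)"
```

```text
t 25.32 pos [ 0.5307 -0.1407  0.1879] F [ 1.8 -0.8  0.2] ff 0.0 w -0.2 yaw of tool y deg 2.7 tilt 0.1 q6 1.03 -0.5
```

View pics/s9.png

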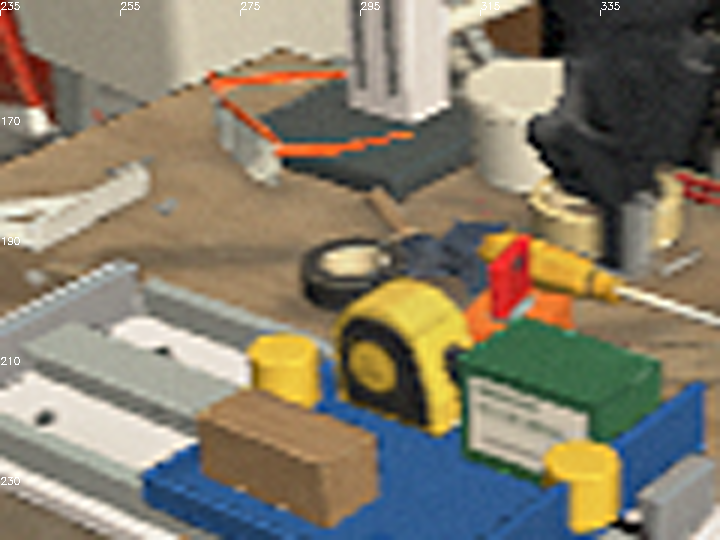

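```bash
python3 - <<'E'
from h import *
ims=np.mean([snapshot("top").astype(float) for _ in range(16)],0); np.save("avg.npy",ims)
im=ims; c=w2px("top",[.4612,.3798,.054]); print(c)
u,v=int(c[0])-9,int(c[1])-9
g=im[v:v+20,u:u+20]; print(u,v); print(g[:,:,0].round().astype(int)); print(g[:,:,2].round().astype(int))
s=snapshot("scene").astype(int); m=(s.min(2)>110)&(np.ptp(s,axis=2)<60)
p0=w2px("scene",[.4717,-.0702,.05]); print("bolt exp",p0); 
a,b=map(int,p0); ys,xs=np.nonzero(m[b-14:b+14,a-18:a+18]); print(len(xs),xs.mean()+a-18 if len(xs) else 0,ys.mean()+b-14 if len(xs) else 0)
E
```

```text
(np.float64(196.59111136902771), np.float64(230.85101767805077))
187 221
[[130 132 131 130 123 111  99  91  81  79  84  84  90 104 124 124 120 129
  135 136]
 [132 131 127 113  93  91 114 124 113 103 106 104 101  95  83  74  82 110
  130 136]
 [132 127 111  86  74 110 169 190 180 157 133 122 121 122 111  91  74  79
  110 129]
 [127 114  88  70  90 150 195 209 206 196 173 145 132 129 128 121 101  78
   80 110]
 [120  95  71  83 131 179 202 207 208 207 202 192 171 142 131 129 122  95
   72  86]
 [108  79  80 120 170 195 202 202 201 200 202 210 202 181 159 141 129 110
   81  72]
 [ 92  73 105 160 194 201 201 199 194 184 186 198 200 199 195 181 156 132
  101  72]
 [ 78  80 133 182 203 204 201 197 187 177 188 198 194 198 206 203 195 175
  132  85]
 [ 72 101 162 197 205 205 202 195 182 184 197 198 194 199 204 207 205 187
  149  98]
 [ 78 135 187 205 208 207 201 189 182 191 198 196 195 200 203 203 196 181
  147 101]
 [100 164 200 206 206 204 195 182 183 192 193 193 199 201 201 197 183 166
  139  98]
 [128 182 205 206 205 197 183 180 191 195 192 195 201 202 200 188 173 154
  125  86]
 [130 1
[... 1775 characters left out ...]
84]
 [ 84  72  87  88  79  72  64  62  67  73  75  78  78  73  65  71 112 130
  107  77]
 [ 93  79 104 116  99  82  72  67  68  73  77  80  77  68  65  92 127 126
   95  73]
 [108  77  92 124 129 114  92  79  73  73  77  78  71  66  80 116 129 108
   78  81]
 [126  92  81 114 139 141 129 110  90  78  77  74  67  71  97 119 108  82
   74 103]
 [142 120  96  95 114 135 145 141 124 101  84  71  67  83 101  98  80  74
   99 130]
 [147 141 125 104  89 100 126 139 138 128 103  77  74  88  90  79  79  96
  125 144]
 [146 146 143 133 112  93  96 104 100  96  85  72  69  74  79  91 119 136
  145 149]]
bolt exp (np.float64(307.1821874797026), np.float64(237.72451610858772))
128 310.9609375 238.7578125
```

```bash
python3 - <<'E'
from h import *
im=np.load("avg.npy")
# slot dir
L=[(9.4,6),(9.0,7),(8.45,8),(7.95,9),(7.5,10),(6.8,11),(6.5,12)]
k=np.polyfit([b for a,b in L],[a for a,b in L],1); 
A=px2w("top",187+np.polyval(k,12),233,.054);B=px2w("top",187+np.polyval(k,6),227,.054); d=B-A; print("slot ang",np.degrees(np.arctan2(d[1],d[0])),"ctr",px2w("top",196.5,230.5,.054))
r=im[145:185,280:315]; ys,xs=np.nonzero((r[:,:,0]>120)&(r[:,:,1]<60)&(r[:,:,2]<60)); xs=xs+280; ys=ys+145
w=1.0/(1+0*xs); print(len(xs),xs.mean(),ys.mean(),"key",px2w("top",xs.mean(),ys.mean(),.064)); C=np.cov(xs,ys); e,V=np.linalg.eigh(C); v=V[:,1]*5; A=px2w("top",xs.mean()-v[0],ys.mean()-v[1],.064);B=px2w("top",xs.mean()+v[0],ys.mean()+v[1],.064);d=B-A;print("key ang",np.degrees(np.arctan2(d[1],d[0]))%180,e)
m=((r[:,:,0]>170)&(r[:,:,2]<80)).astype(np.uint8)
cnt=max(cv2.findContours(m,0,1)[0],key=cv2.contourArea); (cx,cy),wh,an=cv2.minAreaRect(cnt); print("stand",px2w("top",cx+280,cy+145,.024),wh,an)
E
```

```text
slot ang -23.457644955798635 ctr [0.46228185 0.38014751 0.054     ]
24 297.5833333333333 159.33333333333334 key [0.69465678 0.07293512 0.064     ]
key ang 15.906926102107292 [ 0.35726284 22.64998354]
stand [0.69742532 0.07378512 0.024     ] (18.91777801513672, 16.00735092163086) 75.96376037597656
```

Call:
move_arm(steps=[{"wx":0,"wy":0,"wz":0,"tx":-5,"ty":-30,"tz":0,"grip":0},{"wx":0,"wy":0,"wz":0,"tx":-7,"ty":-34,"tz":-40,"grip":0},{"wx":0,"wy":0,"wz":0,"tx":-7,"ty":-34,"tz":-80,"grip":0},{"wx":0,"wy":0,"wz":0,"tx":-7,"ty":-34,"tz":-109,"grip":0},{"wx":0,"wy":0,"wz":0,"tx":-7,"ty":-34,"tz":-109,"grip":0}])

```text
time: 26.85
position: [0.5222, -0.1722, 0.0761]
tcp_rot: [-0.002, 0.69, 0.723, -0.0]
contact_force: [0.0, -0.1, 0.2]
gripper_width: -0.004
finger_force: 0.0
```

```bash
python3 -c "
from h import *
st()"
```

```text
t 26.85 pos [ 0.5222 -0.1722  0.0761] F [ 0.  -0.1  0.2] ff 0.0 w -0.4 yaw of tool y deg 2.7 tilt 0.2 q6 0.97 -0.56
```

Call:
move_arm(steps=[{"wx":0,"wy":0,"wz":0,"tx":-0.5,"ty":12,"tz":0,"grip":0},{"wx":0,"wy":0,"wz":0,"tx":-0.5,"ty":20,"tz":0,"grip":0},{"wx":0,"wy":0,"wz":0,"tx":-1,"ty":25,"tz":0,"grip":0},{"wx":0,"wy":0,"wz":0,"tx":-1.5,"ty":31,"tz":0,"grip":0},{"wx":0,"wy":0,"wz":0,"tx":-2,"ty":38,"tz":0,"grip":0},{"wx":0,"wy":0,"wz":0,"tx":-2,"ty":46,"tz":0,"grip":0},{"wx":0,"wy":0,"wz":0,"tx":-2.5,"ty":54,"tz":0,"grip":0},{"wx":0,"wy":0,"wz":0,"tx":-3,"ty":62,"tz":0,"grip":0},{"wx":0,"wy":0,"wz":0,"tx":-3,"ty":70,"tz":0,"grip":0},{"wx":0,"wy":0,"wz":0,"tx":-3.5,"ty":78,"tz":0,"grip":0}])

```text
time: 28.1
position: [0.5203, -0.0945, 0.0783]
tcp_rot: [-0.0, 0.69, 0.723, -0.0]
contact_force: [1.5, -4.3, 0.7]
gripper_width: -0.002
finger_force: 2.1
```

Call:
move_arm(steps=[{"wx":0,"wy":0,"wz":0,"tx":-0.5,"ty":8,"tz":0,"grip":0},{"wx":0,"wy":0,"wz":0,"tx":-1,"ty":16,"tz":0,"grip":0},{"wx":0,"wy":0,"wz":0,"tx":-1,"ty":24,"tz":0,"grip":0},{"wx":0,"wy":0,"wz":0,"tx":-1.5,"ty":32,"tz":0,"grip":0},{"wx":0,"wy":0,"wz":0,"tx":-2,"ty":40,"tz":0,"grip":0},{"wx":0,"wy":0,"wz":0,"tx":-2.5,"ty":48,"tz":0,"grip":0},{"wx":0,"wy":0,"wz":0,"tx":-2.5,"ty":56,"tz":0,"grip":0},{"wx":0,"wy":0,"wz":0,"tx":-3,"ty":64,"tz":0,"grip":0},{"wx":0,"wy":0,"wz":0,"tx":-3.5,"ty":72,"tz":0,"grip":0},{"wx":0,"wy":0,"wz":0,"tx":-4,"ty":80,"tz":0,"grip":0}])

```text
time: 29.35
position: [0.5164, -0.0147, 0.0784]
tcp_rot: [0.0, 0.69, 0.723, 0.0]
contact_force: [1.8, -4.8, 0.1]
gripper_width: -0.003
finger_force: 2.4
```

```bash
python3 -c "
from h import *
st()"
```

```text
t 29.35 pos [ 0.5164 -0.0147  0.0784] F [ 1.8 -4.8  0.1] ff 2.4 w -0.3 yaw of tool y deg 2.7 tilt 0.0 q6 1.24 -0.28
```

Call:
move_arm(steps=[{"wx":0,"wy":0,"wz":0,"tx":-0.5,"ty":8,"tz":0,"grip":0},{"wx":0,"wy":0,"wz":0,"tx":-1,"ty":16,"tz":0,"grip":0},{"wx":0,"wy":0,"wz":0,"tx":-1,"ty":23,"tz":0,"grip":0},{"wx":0,"wy":0,"wz":0,"tx":-1.5,"ty":29,"tz":0,"grip":0},{"wx":0,"wy":0,"wz":0,"tx":-1.5,"ty":35,"tz":0,"grip":0},{"wx":0,"wy":0,"wz":0,"tx":-2,"ty":40,"tz":0,"grip":0},{"wx":0,"wy":0,"wz":0,"tx":-2,"ty":44,"tz":0,"grip":0},{"wx":0,"wy":0,"wz":0,"tx":-2,"ty":47,"tz":0,"grip":0},{"wx":0,"wy":0,"wz":0,"tx":-2,"ty":49,"tz":0,"grip":0}])

```text
time: 30.48
position: [0.5149, 0.0313, 0.0785]
tcp_rot: [0.002, 0.691, 0.723, -0.002]
contact_force: [3.2, -24.2, -1.8]
gripper_width: 0.002
finger_force: 11.8
```

Call:
move_arm(steps=[{"wx":0,"wy":0,"wz":0,"tx":0,"ty":2,"tz":0,"grip":0},{"wx":0,"wy":0,"wz":0,"tx":0,"ty":3,"tz":0,"grip":0},{"wx":0,"wy":0,"wz":0,"tx":0,"ty":4,"tz":0,"grip":0}])

```text
time: 30.85
position: [0.5155, 0.0323, 0.0789]
tcp_rot: [0.005, 0.692, 0.722, -0.004]
contact_force: [2.6, -36.1, -2.4]
gripper_width: 0.0
finger_force: 17.9
```

Call:
move_arm(steps=[{"wx":0,"wy":0,"wz":0,"tx":0,"ty":-20,"tz":0,"grip":0},{"wx":0,"wy":0,"wz":10,"tx":0,"ty":-25,"tz":50,"grip":0},{"wx":0,"wy":0,"wz":20,"tx":0,"ty":-25,"tz":100,"grip":0},{"wx":0,"wy":0,"wz":30,"tx":25,"ty":-25,"tz":130,"grip":20},{"wx":0,"wy":0,"wz":40,"tx":55,"ty":-20,"tz":130,"grip":40},{"wx":0,"wy":0,"wz":50,"tx":85,"ty":-10,"tz":130,"grip":40},{"wx":0,"wy":0,"wz":60,"tx":115,"ty":5,"tz":130,"grip":40},{"wx":0,"wy":0,"wz":70,"tx":145,"ty":20,"tz":130,"grip":40},{"wx":0,"wy":0,"wz":80,"tx":165,"ty":30,"tz":130,"grip":40},{"wx":0,"wy":0,"wz":90,"tx":180,"ty":41,"tz":130,"grip":40}])

```text
time: 32.1
position: [0.6946, 0.0802, 0.2073]
tcp_rot: [-0.001, -0.026, 1.0, 0.001]
contact_force: [-0.2, 0.2, -1.0]
gripper_width: 0.469
finger_force: 0.0
```

```bash
python3 - <<'E'
from h import *
st()
im=np.mean([snapshot("top").astype(float) for _ in range(4)],0)
m=((im[:,:,0]>190)&(im[:,:,1]>140)&(im[:,:,2]<90)).astype(np.uint8); m[:205]=0; m[228:]=0; m[:,:215]=0;m[:,370:]=0
n,l,s,c=cv2.connectedComponentsWithStats(m)
for i in range(1,n):
    if s[i,4]>20: print(s[i],c[i],px2w("top",*c[i],.081))
E
```

```text
t 32.1 pos [0.6946 0.0802 0.2073] F [-0.2  0.2 -1. ] ff 0.0 w 40.0 yaw of tool y deg 93.0 tilt 0.1 q6 -0.13 -0.07
```

```bash
python3 - <<'E'
from h import *
st()
im=np.mean([snapshot("top").astype(float) for _ in range(4)],0)
hsv=cv2.cvtColor(im.astype(np.uint8),cv2.COLOR_RGB2HSV)
m=((abs(hsv[:,:,0].astype(int)-23)<7)&(hsv[:,:,1]>150)&(hsv[:,:,2]>150)).astype(np.uint8); m[:195]=0; m[245:]=0; m[:,:215]=0;m[:,380:]=0
n,l,s,c=cv2.connectedComponentsWithStats(m)
for i in range(1,n):
    if s[i,4]>8: print(s[i],c[i],px2w("top",*c[i],.081))
E
```

```text
t 32.3 pos [0.6938 0.0794 0.2077] F [-0.1  0.9 -0.8] ff 0.0 w 40.0 yaw of tool y deg 92.5 tilt 0.1 q6 -0.12 -0.07
```

```bash
python3 - <<'E'
from h import *
im=snapshot("top").astype(int)
a=np.radians(2.7)
for d in (.094,.0):
  p=w2px("top",[.5165-np.sin(a)*(.18+d),-.023+np.cos(a)*(.18+d),.081]); print(p); u,v=map(int,p)
  for k in range(-12,13,2): print(k,im[v,u+k].tolist(),end=' ')
cv2.imwrite("pics/t9.png",im[:,:,::-1].astype(np.uint8))
b=cv2.imread("pics/top0.png")[:,:,::-1]; print(b[217,258:272].tolist())
E
```

```text
(np.float64(237.49284333772266), np.float64(217.58176986135845))
-12 [95, 90, 72] -10 [96, 92, 76] -8 [121, 116, 108] -6 [212, 216, 222] -4 [141, 126, 98] -2 [64, 53, 42] 0 [63, 40, 36] 2 [69, 37, 31] 4 [74, 37, 29] 6 [86, 47, 41] 8 [85, 40, 34] 10 [92, 44, 35] 12 [101, 52, 38] (np.float64(268.1785479447139), np.float64(216.94269907132673))
-12 [115, 54, 48] -10 [115, 59, 48] -8 [114, 55, 44] -6 [121, 58, 45] -4 [124, 63, 55] -2 [117, 55, 40] 0 [119, 56, 50] 2 [123, 60, 47] 4 [122, 55, 48] 6 [123, 62, 52] 8 [125, 65, 51] 10 [125, 61, 49] 12 [123, 60, 47] [[178, 160, 113], [218, 177, 68], [230, 184, 51], [229, 184, 50], [226, 179, 48], [230, 189, 59], [228, 187, 57], [230, 186, 54], [227, 180, 48], [231, 190, 54], [234, 190, 52], [223, 180, 52], [165, 137, 79], [81, 89, 118]]
```

Call:
move_arm(force=40, steps=[{"wx":0,"wy":0,"wz":8,"tx":2,"ty":-6,"tz":-40,"grip":40},{"wx":0,"wy":0,"wz":13,"tx":2,"ty":-6,"tz":-80,"grip":40},{"wx":0,"wy":0,"wz":13,"tx":2,"ty":-6,"tz":-115,"grip":40},{"wx":0,"wy":0,"wz":13,"tx":2,"ty":-6,"tz":-115,"grip":40},{"wx":0,"wy":0,"wz":13,"tx":2,"ty":-6,"tz":-115,"grip":40}])

```text
time: 33.17
position: [0.697, 0.0728, 0.0953]
tcp_rot: [0.001, -0.136, 0.991, -0.0]
contact_force: [0.3, -0.0, -0.2]
gripper_width: 0.471
finger_force: 0.0
```

```bash
python3 - <<'E'
from h import *
st()
im=np.mean([snapshot("scene").astype(float) for _ in range(4)],0)
u,v=map(int,w2px("scene",[.696,.0733,.046])); print(u,v)
r=im[v-25:v+25,u-25:u+25]; ys,xs=np.nonzero((r[:,:,0]>140)&(r[:,:,1]<60)&(r[:,:,2]<60)); print(len(xs),xs.min()+u-25,xs.max()+u-25,ys.min()+v-25,ys.max()+v-25,xs.mean()+u-25,ys.mean()+v-25)
a=np.radians(15.5)
for dx in(-.022,.022):
  for z in(.028,.064): print(w2px("scene",[.696+np.cos(a)*dx,.0733+np.sin(a)*dx,z]))
E
```

```text
t 33.17 pos [0.697  0.0728 0.0953] F [ 0.3 -0.  -0.2] ff 0.0 w 40.3 yaw of tool y deg 105.6 tilt 0.1 q6 -0.36 -0.08
318 196
58 317 342 177 202 319.8965517241379 195.77586206896552
(np.float64(316.3313689561355), np.float64(203.82025613134005))
(np.float64(316.0650777332279), np.float64(194.39794062906753))
(np.float64(321.5298277795784), np.float64(198.363275395413))
(np.float64(321.3371536615244), np.float64(189.12691115813593))
```

Call:
move_arm(force=40, steps=[{"wx":0,"wy":0,"wz":0,"tx":-0.5,"ty":0,"tz":-30,"grip":40},{"wx":0,"wy":0,"wz":0,"tx":-0.5,"ty":0,"tz":-48,"grip":40},{"wx":0,"wy":0,"wz":0,"tx":-0.5,"ty":0,"tz":-51,"grip":40},{"wx":0,"wy":0,"wz":0,"tx":-0.5,"ty":0,"tz":-51,"grip":5},{"wx":0,"wy":0,"wz":0,"tx":-0.5,"ty":0,"tz":-51,"grip":0},{"wx":0,"wy":0,"wz":0,"tx":-0.5,"ty":0,"tz":-51,"grip":0},{"wx":0,"wy":0,"wz":0,"tx":-0.5,"ty":0,"tz":-51,"grip":0}])

```text
time: 34.25
position: [0.6966, 0.0728, 0.0436]
tcp_rot: [0.001, -0.136, 0.991, -0.0]
contact_force: [-0.9, 0.8, 5.5]
gripper_width: 0.109
finger_force: 40.7
```

```bash
python3 -c "
from h import *
st()"
```

```text
t 34.25 pos [0.6966 0.0728 0.0436] F [-0.9  0.8  5.5] ff 40.7 w 9.3 yaw of tool y deg 105.7 tilt 0.1 q6 -0.36 -0.08
```

Call:
move_arm(steps=[{"wx":0,"wy":0,"wz":0,"tx":0,"ty":0,"tz":30,"grip":0},{"wx":0,"wy":0,"wz":0,"tx":0,"ty":0,"tz":80,"grip":0},{"wx":0,"wy":0,"wz":0,"tx":0,"ty":0,"tz":135,"grip":0},{"wx":0,"wy":0,"wz":-6,"tx":-30,"ty":40,"tz":150,"grip":0},{"wx":0,"wy":0,"wz":-12,"tx":-65,"ty":85,"tz":150,"grip":0},{"wx":0,"wy":0,"wz":-18,"tx":-100,"ty":130,"tz":150,"grip":0},{"wx":0,"wy":0,"wz":-24,"tx":-135,"ty":175,"tz":150,"grip":0},{"wx":0,"wy":0,"wz":-30,"tx":-170,"ty":220,"tz":150,"grip":0},{"wx":0,"wy":0,"wz":-36,"tx":-205,"ty":265,"tz":150,"grip":0},{"wx":0,"wy":0,"wz":-39,"tx":-234,"ty":307,"tz":140,"grip":0}])

```text
time: 35.5
position: [0.4608, 0.3815, 0.1832]
tcp_rot: [0.001, 0.203, 0.979, 0.001]
contact_force: [0.6, 0.0, 0.2]
gripper_width: 0.107
finger_force: 39.8
```

Call:
move_arm(steps=[{"wx":0,"wy":0,"wz":0,"tx":0,"ty":0,"tz":-30,"grip":0},{"wx":0,"wy":0,"wz":0,"tx":0,"ty":0,"tz":-60,"grip":0},{"wx":0,"wy":0,"wz":0,"tx":0,"ty":0,"tz":-75,"grip":0},{"wx":0,"wy":0,"wz":0,"tx":0,"ty":0,"tz":-75,"grip":0},{"wx":0,"wy":0,"wz":0,"tx":0,"ty":0,"tz":-75,"grip":0}])

```text
time: 36.12
position: [0.4626, 0.3801, 0.1087]
tcp_rot: [0.001, 0.202, 0.979, 0.001]
contact_force: [0.0, -0.6, -0.9]
gripper_width: 0.109
finger_force: 39.9
```

```bash
python3 - <<'E'
from h import *
st()
im=np.mean([snapshot("scene").astype(float) for _ in range(6)],0)
cv2.imwrite("pics/k1.png",im[:,:,::-1].astype(np.uint8))
s=get_state()["position"]; u,v=map(int,w2px("scene",s+[0,0,.002])); print("grip exp",w2px("scene",s+[0,0,.002]))
r=im[v-12:v+12,u-14:u+14]; ys,xs=np.nonzero((r[:,:,0]>110)&(r[:,:,1]<65)&(r[:,:,2]<65)); print(len(xs),xs.min()+u-14,xs.max()+u-14,ys.min()+v-12,ys.max()+v-12,xs.mean()+u-14,ys.mean()+v-12)
a=np.radians(-23.5)
for dx in(-.022,.022):
  for z in(-.018,.018): print(w2px("scene",s+[np.cos(a)*dx,np.sin(a)*dx,z+.002]))
# noses
t=np.mean([snapshot("top").astype(float) for _ in range(4)],0).astype(np.uint8)
hsv=cv2.cvtColor(t,cv2.COLOR_RGB2HSV)
m=((abs(hsv[:,:,0].astype(int)-23)<7)&(hsv[:,:,1]>150)&(hsv[:,:,2]>150)).astype(np.uint8); m[:195]=0; m[245:]=0; m[:,:215]=0;m[:,380:]=0
n,l,st_,c=cv2.connectedComponentsWithStats(m)
for i in range(1,n):
    if st_[i,4]>8: print(st_[i],px2w("top",*c[i],.081))
E
```

```text
t 36.12 pos [0.4626 0.3801 0.1087] F [ 0.  -0.6 -0.9] ff 39.9 w 9.3 yaw of tool y deg 66.7 tilt 0.1 q6 0.88 0.47
grip exp (np.float64(205.44062313410976), np.float64(179.77963069317104))
54 199 214 174 185 207.44444444444446 179.74074074074073
(np.float64(199.76880503076902), np.float64(185.91399302088627))
(np.float64(197.9669837424927), np.float64(176.22793569023227))
(np.float64(212.71897074591345), np.float64(183.23851725270853))
(np.float64(211.10965157054903), np.float64(173.64828553336127))
[245 195  21  13 228] [0.55691753 0.20004293 0.081     ]
[234 210  11  11 102] [0.510835   0.24675992 0.081     ]
[295 211  10  11  96] [0.5132567  0.06071071 0.081     ]
```

```bash
python3 - <<'E'
from h import *
def f(t):
    hsv=cv2.cvtColor(t,cv2.COLOR_RGB2HSV)
    m=((abs(hsv[:,:,0].astype(int)-23)<7)&(hsv[:,:,1]>150)&(hsv[:,:,2]>150)).astype(np.uint8); m[:205]=0; m[228:]=0; m[:,:215]=0;m[:,380:]=0
    n,l,s,c=cv2.connectedComponentsWithStats(m)
    for i in range(1,n):
        if s[i,4]>40: print(s[i],c[i],px2w("top",*c[i],.081))
f(cv2.imread("pics/avg.png")[:,:,::-1].copy()); print(); f(np.mean([snapshot("top") for _ in range(6)],0).astype(np.uint8))
E
```

```text
[291 211  11  11  95] [296.17894737 216.25263158] [0.51240207 0.07090317 0.081     ]
[352 210  10  11  93] [356.58064516 215.21505376] [ 0.52049545 -0.11517757  0.081     ]

[245 205  21   3  46] [256.08695652 205.65217391] [0.54192285 0.19537987 0.081     ]
[234 210  11  11 100] [238.89 215.26] [0.51084932 0.24676722 0.081     ]
[295 211  10  11  96] [299.5    216.0625] [0.5132567  0.06071071 0.081     ]
```

Call:
move_arm(steps=[{"wx":0,"wy":0,"wz":0,"tx":-0.8,"ty":0,"tz":-10,"grip":0},{"wx":0,"wy":0,"wz":0,"tx":-0.8,"ty":0,"tz":-16,"grip":0},{"wx":0,"wy":0,"wz":0,"tx":-0.8,"ty":0,"tz":-19,"grip":0},{"wx":0,"wy":0,"wz":0,"tx":-0.8,"ty":0,"tz":-21,"grip":0}])

```text
time: 37.42
position: [0.4614, 0.381, 0.087]
tcp_rot: [0.0, 0.202, 0.979, 0.001]
contact_force: [-1.4, 5.8, 4.5]
gripper_width: 0.105
finger_force: 40.5
```

Call:
move_arm(steps=[{"wx":0,"wy":0,"wz":0,"tx":-0.3,"ty":1,"tz":-1,"grip":0},{"wx":0,"wy":0,"wz":0,"tx":-0.3,"ty":1.2,"tz":-4,"grip":0},{"wx":0,"wy":0,"wz":0,"tx":-0.3,"ty":1.2,"tz":-4,"grip":0}])

```text
time: 37.8
position: [0.461, 0.3816, 0.082]
tcp_rot: [0.0, 0.202, 0.979, 0.001]
contact_force: [2.4, 5.4, -0.7]
gripper_width: 0.107
finger_force: 39.8
```

```bash
python3 -c "
from h import *
st();print(get_state()['wrist_torque'])"
```

```text
t 37.8 pos [0.461  0.3816 0.082 ] F [ 2.4  5.4 -0.7] ff 39.8 w 9.2 yaw of tool y deg 66.7 tilt 0.1 q6 0.88 0.47
[ 1.31069184 -0.5640709  -0.02971625]
```

Call:
move_arm(steps=[{"wx":0,"wy":0,"wz":0,"tx":0.3,"ty":0.8,"tz":-3,"grip":0},{"wx":0,"wy":0,"wz":0,"tx":0.3,"ty":0.8,"tz":-6,"grip":0},{"wx":0,"wy":0,"wz":0,"tx":0.3,"ty":0.8,"tz":-8,"grip":0},{"wx":0,"wy":0,"wz":0,"tx":0.3,"ty":0.8,"tz":-9,"grip":0},{"wx":0,"wy":0,"wz":0,"tx":0.3,"ty":0.8,"tz":-9,"grip":0}])

```text
time: 38.42
position: [0.4611, 0.382, 0.0736]
tcp_rot: [0.0, 0.202, 0.979, 0.0]
contact_force: [-0.8, 3.9, 3.6]
gripper_width: 0.106
finger_force: 40.4
```

```bash
python3 -c "
from h import *
st();print(get_state()['wrist_torque'])"
```

```text
t 38.42 pos [0.4611 0.382  0.0736] F [-0.8  3.9  3.6] ff 40.4 w 9.1 yaw of tool y deg 66.7 tilt 0.0 q6 0.88 0.47
[ 0.89457268  0.0195919  -0.01912175]
```

Call:
move_arm(steps=[{"wx":0,"wy":0,"wz":-8,"tx":0,"ty":0,"tz":0,"grip":0},{"wx":0,"wy":0,"wz":-16,"tx":0,"ty":0,"tz":0,"grip":0},{"wx":0,"wy":0,"wz":-24,"tx":0.2,"ty":0,"tz":0,"grip":0},{"wx":0,"wy":0,"wz":-32,"tx":0.4,"ty":0,"tz":0,"grip":0},{"wx":0,"wy":0,"wz":-40,"tx":0.6,"ty":0,"tz":0,"grip":0},{"wx":0,"wy":0,"wz":-48,"tx":0.8,"ty":0,"tz":0,"grip":0},{"wx":0,"wy":0,"wz":-55,"tx":1,"ty":0,"tz":0,"grip":0},{"wx":0,"wy":0,"wz":-60,"tx":1,"ty":0,"tz":0,"grip":0}])

```text
time: 39.42
position: [0.4625, 0.3834, 0.0738]
tcp_rot: [-0.001, 0.666, 0.746, 0.002]
contact_force: [2.2, 11.5, 0.9]
gripper_width: 0.111
finger_force: 40.1
```

```bash
python3 -c "
from h import *
st();print(get_state()['wrist_torque'])"
```

```text
t 39.42 pos [0.4625 0.3834 0.0738] F [ 2.2 11.5  0.9] ff 40.1 w 9.5 yaw of tool y deg 6.5 tilt 0.2 q6 1.93 0.47
[ 2.62202833 -0.57695649  0.10539726]
```

Call:
move_arm(steps=[{"wx":0,"wy":0,"wz":-3,"tx":0,"ty":1,"tz":0,"grip":0},{"wx":0,"wy":0,"wz":-6,"tx":0.2,"ty":1.5,"tz":0,"grip":0},{"wx":0,"wy":0,"wz":-9,"tx":0.2,"ty":1.5,"tz":0,"grip":0},{"wx":0,"wy":0,"wz":-12,"tx":0.2,"ty":1.5,"tz":0,"grip":0}])

```text
time: 39.92
position: [0.4638, 0.384, 0.0738]
tcp_rot: [0.001, 0.74, 0.673, 0.002]
contact_force: [7.4, 6.7, -1.5]
gripper_width: 0.109
finger_force: 40.0
```

```bash
python3 -c "
from h import *
st();print(get_state()['wrist_torque'])"
```

```text
t 39.92 pos [0.4638 0.384  0.0738] F [ 7.4  6.7 -1.5] ff 40.0 w 9.3 yaw of tool y deg -5.4 tilt 0.2 q6 2.14 0.47
[ 1.47392841 -1.69089671  0.27752095]
```

Call:
move_arm(steps=[{"wx":0,"wy":0,"wz":-3,"tx":0.7,"ty":0.7,"tz":0,"grip":0},{"wx":0,"wy":0,"wz":-6,"tx":0.7,"ty":0.7,"tz":0,"grip":0},{"wx":0,"wy":0,"wz":-8,"tx":0.7,"ty":0.7,"tz":0,"grip":0}])

```text
time: 40.3
position: [0.4641, 0.3843, 0.0738]
tcp_rot: [0.001, 0.784, 0.62, 0.001]
contact_force: [5.1, 3.5, 0.1]
gripper_width: 0.107
finger_force: 59.6
```

```bash
python3 -c "
from h import *
st();print(get_state()['wrist_torque'])"
```

```text
t 40.3 pos [0.4641 0.3843 0.0738] F [5.1 3.5 0.1] ff 59.6 w 9.1 yaw of tool y deg -13.3 tilt 0.1 q6 2.28 0.48
[ 0.88287644 -1.2746138   1.23855091]
```

Call:
move_arm(steps=[{"wx":0,"wy":0,"wz":1,"tx":0,"ty":0,"tz":0,"grip":0},{"wx":0,"wy":0,"wz":1,"tx":0,"ty":0,"tz":0,"grip":25},{"wx":0,"wy":0,"wz":1,"tx":0,"ty":0,"tz":0,"grip":30},{"wx":0,"wy":0,"wz":1,"tx":0,"ty":0,"tz":10,"grip":30},{"wx":0,"wy":0,"wz":1,"tx":0,"ty":0,"tz":50,"grip":30},{"wx":0,"wy":0,"wz":1,"tx":0,"ty":0,"tz":110,"grip":30},{"wx":0,"wy":0,"wz":1,"tx":-60,"ty":40,"tz":140,"grip":30},{"wx":0,"wy":0,"wz":1,"tx":-115,"ty":70,"tz":150,"grip":30},{"wx":0,"wy":0,"wz":1,"tx":-115,"ty":70,"tz":150,"grip":30}])

```text
time: 41.42
position: [0.3456, 0.4557, 0.2255]
tcp_rot: [-0.0, 0.778, 0.628, 0.001]
contact_force: [0.9, 0.4, -0.4]
gripper_width: 0.351
finger_force: 0.0
```

```bash
python3 - <<'E'
from h import *
st()
t=np.mean([snapshot("top").astype(float) for _ in range(8)],0)
r=t[215:245,180:215]; ys,xs=np.nonzero((r[:,:,0]>120)&(r[:,:,1]<70)&(r[:,:,2]<70)); xs=xs+180;ys=ys+215
print(len(xs),xs.mean(),ys.mean())
if len(xs)>3:
    print(px2w("top",xs.mean(),ys.mean(),.094)); e,V=np.linalg.eigh(np.cov(xs,ys)); v=V[:,1]*5
    d=px2w("top",xs.mean()+v[0],ys.mean()+v[1],.094)-px2w("top",xs.mean()-v[0],ys.mean()-v[1],.094); print("key ang",np.degrees(np.arctan2(d[1],d[0]))%180,e)
h=cv2.cvtColor(t.astype(np.uint8),cv2.COLOR_RGB2HSV)
m=((abs(h[:,:,0].astype(int)-23)<7)&(h[:,:,1]>150)&(h[:,:,2]>150)).astype(np.uint8); m[:195]=0; m[228:]=0; m[:,:215]=0;m[:,380:]=0
n,l,s,c=cv2.connectedComponentsWithStats(m)
for i in range(1,n):
    if s[i,4]>40: print(s[i],px2w("top",*c[i],.081))
# scene: red extent of key and bolt check
k=np.mean([snapshot("scene").astype(float) for _ in range(4)],0)
ys,xs=np.nonzero((k[160:215,185:235,0]>120)&(k[160:215,185:235,1]<65)&(k[160:215,185:235,2]<65)); print("scene red",xs.min()+185,xs.max()+185,ys.min()+160,ys.max()+160)
for z in(.076,.112): print(w2px("scene",[.4618,.380,z]))
a=np.radians(2); b=np.array([.512,.1557])+np.array([np.cos(a)*-.047+np.sin(a)*.045,-np.sin(a)*.047-np.cos(a)*.045])
p=w2px("scene",[*b,.05]); mm=(k.min(2)>110)&(np.ptp(k,axis=2)<60); u,v=map(int,p); ys,xs=np.nonzero(mm[v-12:v+12,u-15:u+15]); print("bolt",p,len(xs),xs.mean()+u-15,ys.mean()+v-12)
E
```

```text
t 41.42 pos [0.3456 0.4557 0.2255] F [ 0.9  0.4 -0.4] ff 0.0 w 30.0 yaw of tool y deg -12.2 tilt 0.1 q6 2.48 0.69
42 193.23809523809524 230.07142857142858
[0.4611483  0.38019863 0.094     ]
key ang 86.93018226152802 [ 0.67721686 20.25948465]
[245 195  21  13 225] [0.55704108 0.19989285 0.081     ]
[234 210  11  11 102] [0.51107494 0.24683161 0.081     ]
[295 211  10  11  96] [0.5132567  0.06071071 0.081     ]
scene red 202 211 183 194
(np.float64(206.9325125888448), np.float64(188.79431484120386))
(np.float64(205.2459974388183), np.float64(179.26475098411774))
bolt (np.float64(262.33350524350396), np.float64(218.88804665723652)) 75 260.6933333333333 219.50666666666666
```

```bash
python3 -c "
from station import *
print(close_job())"
```

```text
the job is handed in; nothing more can be done
None
```

I handed the job in at about 41 s, and the final camera and force readings agree with success but no verdict came back. The carton, tape measure, wood block and bolt are in the tray. The carriage is about 2–4 mm short of its home stop (7 mm allowed). The key is fully in the switch, turned clockwise to its stop and released.

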